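# Clamp a breathing flow head in the leak-test stand until the ratchet knob clicks

## Task

Stand the washed flow head upright in the seat of the leak-test stand, fully down on its shoulder, then swing the clamp arm over it to its stop. Turn the ratchet knob clockwise until its foot bears on the flow head and the knob slips: two clicks, three at the most. Let the knob sink freely as it turns, so that the clicks come from real clamping and not from your hand, do not press hard on anything, leave the other things on the bench alone, and let go with the flow head firmly clamped.

Things in the scene. Friction and masses are not known exactly. Their poses are not given: they have to be found in the camera images.
- flow_head: White plastic flow head (all sizes in mm), 92 tall, upright in a steel tray (floor 3 thick, rim 18). Origin: centre of its underside. Lower tube 30 dia, z 0 to 22, foot edge tapered; drum 62 dia, z 22 (flat shoulder) to 53, grey band, two barbs on its +x side out to 43 from the axis; top tube 30 dia, z 62 to 92: grip it there. 0.14 kg. Not the flat filter (84 dia, 62 tall) or the 60 tall bottle by it.
- seat_top (a point): Centre of the mouth of the stand's seat, 40 mm above the table: top face of a 58 square grey block with a 32 dia hole, 4 chamfer, 25 deep. The flow head's lower tube goes in and its shoulder lands on the block, its origin then 22 below this point. Axes of the stand: the arm's column (24 dia) stands 135 towards +x from the seat axis; a small gauge (48 dia, top at 55) at x 72, y -42 from it. Stand is fixed.
- pivot (a point): On the swing arm's vertical hinge axis at mid-height of the arm's bar, 141 mm above the table, top of the column 156. From here the arm reaches 135 to the axis of the screw and knob.
- bar_grip (a point): Point on the swing arm's bar, 50 mm from the pivot axis towards the knob, at mid-thickness; bar 20 wide, 18 high (z 132 to 150), free for a grip from above across its width. Moves with the arm. This frame's +x runs along the bar from the pivot to the knob. Swinging takes about 4 N here.
- knob_top (a point): Centre of the top of the black ratchet knob, round, 44 mm dia, 26 high, vertical axis, finely ribbed, on the end of the swing arm. Clear screw below it: its underside stays at least 12 above the arm's bar. Clockwise from above lowers knob and foot together, 16 mm a turn (2.55 mm/rad); about 0.10 N m turns it. A white line on its rim meets one on the collar below until it slips.
- press_foot: Cushioned rubber-faced foot under the arm, 36 mm dia, does not turn, goes down with the screw. Origin: centre of its lower face. With the arm over the seat this face first stands 2 to 4 above the seated flow head's top (which is at 110). It gives a few mm on its spring; at the set torque it presses the flow head with about 40 N. The thread holds it when let go.
- swing_arm (a joint): Swing of the arm, rad: 0 at its stop, with the screw right over the seat; grows as the arm swings out clockwise seen from above (to the left, +y of the stand); stays where it is left. Starts at 1.25 to 1.75.
- knob (a joint): Slip of the ratchet, rad: how far the knob has turned clockwise over the screw. Near 0 (below 0.1) as long as knob and screw turn together; at about 0.19 N m the balls inside jump, 0.524 rad (30 degrees) a click, each felt as a rise and drop of the torque.
Mind the look-alikes: they are no part of the job. What is shaped like the flow_head but pink is not meant.

How it is judged:
On the way, in this order (a step that is already met when the one before it is completed fails the run):
1. the flow head stands in the seat, down on its shoulder (horizontal distance between flow_head and seat_top below 0.004 m and z of flow_head in the frame of seat_top below -0.0195 m and angle between flow_head's own z axis and vertical below 0.05 rad), for 0.2 s.
2. the arm is swung over the seated flow head to its stop (all of step 1 and value of joint swing_arm below 0.05 rad), for 0.2 s.
3. the ratchet has slipped two clicks with the foot bearing on the flow head (value of joint swing_arm below 0.05 rad and value of joint knob above 0.8 rad and contact force between press_foot and flow_head above 15 N), for 0.1 s.
At the end, for the whole second after the job is handed in: Flow head upright in the seat (within 2.5 mm of fully down, 4 mm of centre, 0.05 rad of upright), arm within 0.05 rad of its stop, foot pressing the flow head with over 15 N, ratchet slipped two or three clicks (0.8 to 1.85 rad), all let go and still (all of step 1 and all of step 3 and value of joint knob below 1.85 rad and linear speed of flow_head below 0.02 m/s); the robot touches nothing.
It fails at once if the ratchet is driven past three clicks (value of joint knob above 1.85 rad).
It fails at once if the flow head is pressed into the seat with more than 80 N (contact force between flow_head and seat above 80 N).
It fails at once if another thing on the bench is shoved more than 30 mm (distance of any of filter, filter_2, cleaner, seal_ring, bowl, mouthpiece, pen from where it was at the start of the episode above 0.03 m).
It also fails if it takes over 72 s, if anything falls off the work surface, if the arm or the gripper's body presses on something with over 40 N, if the wrist force passes 120 N, or if a joint passes its speed limit or range.

## Robot

A 7-joint arm with a two-finger parallel gripper is mounted at the origin on the work surface. World frame = base frame: x ahead of the robot, y to its left, z up, the work surface at z = 0. Lengths are in m, angles in rad, forces in N, time in s.
With the tool pointing down it reaches from about 0.4 to 0.85 m from the base axis. Payload 4.5 kg.
Tool frame: the origin (TCP) lies midway between the tips of the shut fingers; the grasp point (between the pads) lies 19 mm behind it; z points along the fingers, x is the direction in which the jaws open and shut, and the axes are right-handed (so a half turn about z gives the same grasp; the last joint's range is limited). The gripper opens to 88 mm and grips with 3 to 60 N. Pads are 18 mm wide; open, the fingers measure 123 mm over their backs; the gripper's body (75 mm by 187 mm) begins 45 mm behind the grasp point.
Start: joints at [-1.286, 0.689, -0.195, 1.565, 0.157, 0.902, -0.215], TCP at [0.155, 0.605, 0.239] pointing down, gripper open.
Joint ranges: [-3.01, 3.01], [-0.46, 2.08], [-1.47, 1.51], [0.13, 2.56], [-1, 4.14], [0.04, 2.09], [-2.66, 2.66]. Speed limits (rad/s): [2.57, 2.57, 3.14, 3.14, 3.14, 3.14, 3.14].

## Interface

Orientations are given as a unit quaternion [x, y, z, w].
In Python, from plant import r gives the robot as it stands. The module is installed in compiled form; this text tells all that it offers.
- The arm moves only by the tool play_rows, never from a script. Its argument "increments" is a list of rows, each a list of 7 numbers: the opening, from 0 (shut) to 1 (fully open), then the shift along the tool's x, y, z in mm, then the turn, a rotation vector about the tool's x, y, z in rad. In form: [[hand, dx, dy, dz, wx, wy, wz], ...]. A call has exactly 8 rows; each row shifts and turns the pose as measured when the row begins, along the tool's axes as they then stand; what a row does not reach is not made up. A row lasts 1/8 s, in which the tool goes at most 62.5 mm and 10.7 degrees, less where a joint would pass 70% of its speed; a pose out of reach is approached as far as the arm can. A call is refused whole if a number of a shift passes 62.5 or a number of a turn 0.188, either way. A call with a gripper value outside its range is refused whole. The fingers move at their own pace and stop on an object; "grip_force" is the grip in N (left out, the last holds). Time passes only in rows, so rows that do not move let the fingers close, or fill a call up. It gives the time, the measured TCP pose, the force and the opening at its end, in the units of the state.
- r.get_state(): the state, without advancing time (a new reading comes with each control period).
- r.snapshot(name): name is "scene" or "side" or "wrist"; returns the picture (420x560x3 uint8, red, green, blue); there is no depth.
- r.get_calibration(name): a dict with "fx", "fy", "cx", "cy" (pixels), "R" (3x3) and "t" (3): a world point X has camera coordinates R X + t. Camera axes: x right, y down, z forward; pixel columns grow to the right and rows downward; lengths in m; the calibration is good to about 2 mm. The wrist camera is an equidistant fisheye: a pixel r from the principal point sees the ray r / f radians off the axis. A picture is of the moment at which its call begins: read the wrist's pose just before it. get_calibration takes no time and is no camera call; for the wrist camera it gives the pose at the moment of the call.
- r.finish_job(): hands the job in, once; it reports no verdict.
The state is a dict: "clock": time; "q": joint angles; "qd": joint speeds; "joint_torque": joint torques, N m; "tool_pos": TCP position; "eef_rot": TCP orientation; "contact_force": force on the tool from outside, world axes, zero at the start; "moment": the same for the moment, N m; "opening": opening from 0.0 (shut) to 1.0 (fully open).
Only numpy, scipy, OpenCV 4.12 (cv2) and the standard library are available. Lean on these libraries where they do the work, as an engineer would, in place of code of your own. Each camera call takes 0.05 s, during which the arm holds its last target.

## Working session

There is one attempt and no reset: what is moved stays moved. The work goes in short steps, Python scripts to look and compute and a tool call to move; the robot and the scene stay as the last step left them, time stands still between calls to the robot, and variables do not carry over. Pictures are saved under pics/ and viewed, and the job is handed in when it is done.

Besides the shell and the picture viewer there is one more tool, called after "Emit:" as name([rows], argument=value, ...), one row to a line, values as JSON. play_rows: Moves the arm, as the interface text tells. Its arguments: {"type":"object","properties":{"increments":{"type":"array"},"grip_force":{"type":"number"}},"required":["increments"]}

```bash
mkdir -p pics; ls; python3 - <<'E'
from plant import r
import cv2,numpy as np
for n in ["scene","side","wrist"]:
    c=r.get_calibration(n); print(n,{k:np.round(np.array(v),4).tolist() for k,v in c.items()})
    im=r.snapshot(n); cv2.imwrite(f"pics/{n}0.png",im[:,:,::-1])
s=r.get_state(); print({k:np.round(np.array(v),4).tolist() for k,v in s.items()})
E
```

```text
pics
scene {'fx': 447.5747, 'fy': 447.5747, 'cx': 275.9014, 'cy': 203.1047, 'R': [[0.649, 0.7606, -0.0203], [0.4786, -0.4288, -0.7662], [-0.5914, 0.4875, -0.6423]], 't': [-0.274, -0.2366, 1.403]}
side {'fx': 431.7908, 'fy': 431.7908, 'cx': 282.1888, 'cy': 208.3001, 'R': [[-0.9448, -0.3275, 0.008], [-0.2541, 0.7173, -0.6488], [0.2067, -0.6151, -0.7609]], 't': [0.5127, 0.3124, 0.7965]}
wrist {'fx': 325.1923, 'fy': 325.1923, 'cx': 282.4419, 'cy': 206.4846, 'R': [[0.2478, 0.9688, -0.0011], [0.9245, -0.2361, 0.2993], [0.2897, -0.0752, -0.9542]], 't': [-0.6243, -0.0396, 0.3899]}
{'clock': 0.15, 'q': [-1.2862, 0.6898, -0.1945, 1.5661, 0.1573, 0.9025, -0.2151], 'qd': [-0.0002, -0.0013, -0.0021, -0.0045, 0.0002, -0.0007, 0.0012], 'joint_torque': [-0.0017, -52.7865, -1.2686, -15.3586, -0.0525, 0.0039, 0.0001], 'tool_pos': [0.155, 0.605, 0.2381], 'eef_rot': [0.79, 0.6132, -0.0005, 0.0005], 'contact_force': [0.4658, 0.2843, -0.3705], 'moment': [-0.0467, 0.0002, 0.0083], 'opening': 1.0008}
```

View pics/scene0.png

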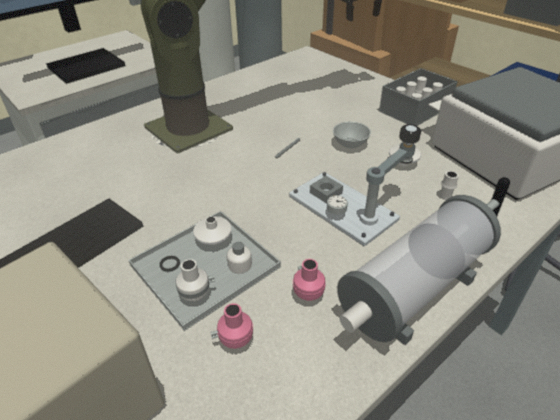

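View pics/side0.png

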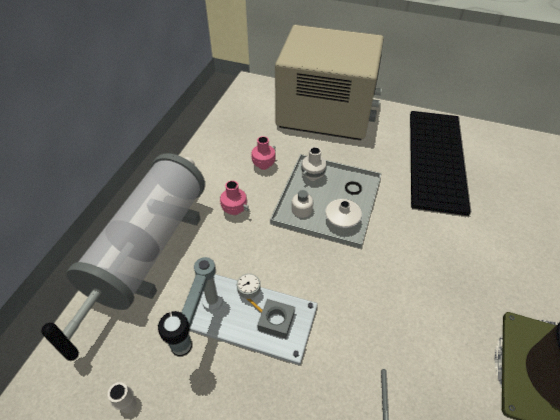

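View pics/wrist0.png

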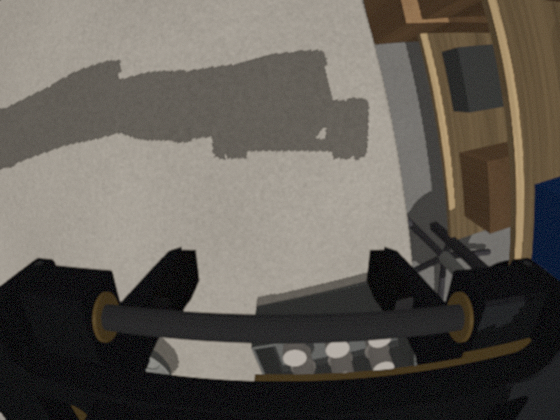

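Candidates in the scene view (side view in brackets):
- White flow head with barbs in the tray: (190,280) [314,162]
- Flat filter: (212,232) [343,215]
- Bottle: (238,257) [302,205]
- Pink look-alikes: (234,325) and (309,280) [263,153 and 233,198]
- Mouthpiece: (450,183) [119,393]

I choose the white one with the barbs and check it in a close crop.

```bash
python3 - <<'E'
import cv2,numpy as np
a=cv2.imread("pics/scene0.png");b=cv2.imread("pics/side0.png")
def crop(im,x0,y0,w,h,s):return cv2.resize(im[y0:y0+h,x0:x0+w],None,fx=s,fy=s,interpolation=cv2.INTER_CUBIC)
cv2.imwrite("pics/c1.png",np.hstack([crop(a,150,210,100,100,4),crop(b,270,135,100,100,4)]))
cv2.imwrite("pics/c2.png",crop(a,280,110,160,140,4)[:600])
cv2.imwrite("pics/c3.png",crop(b,150,240,180,150,4)[:600])
E
```

```text
(no output)
```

View pics/c1.png

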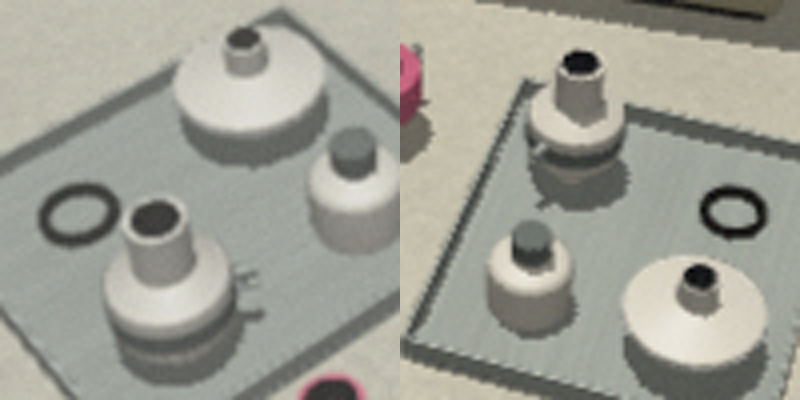

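View pics/c2.png

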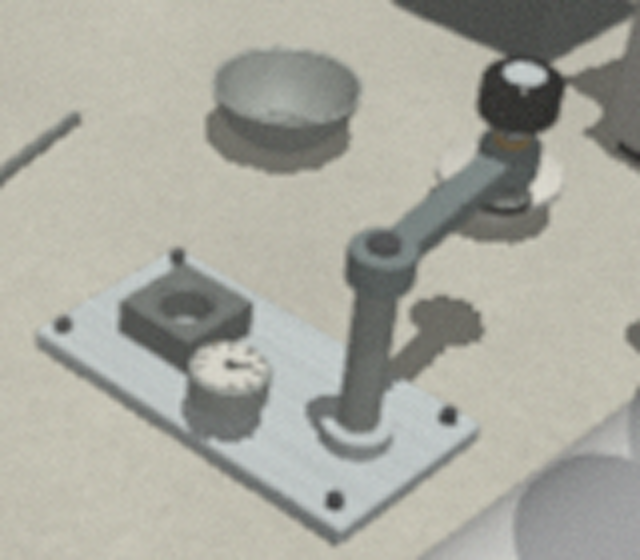

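View pics/c3.png

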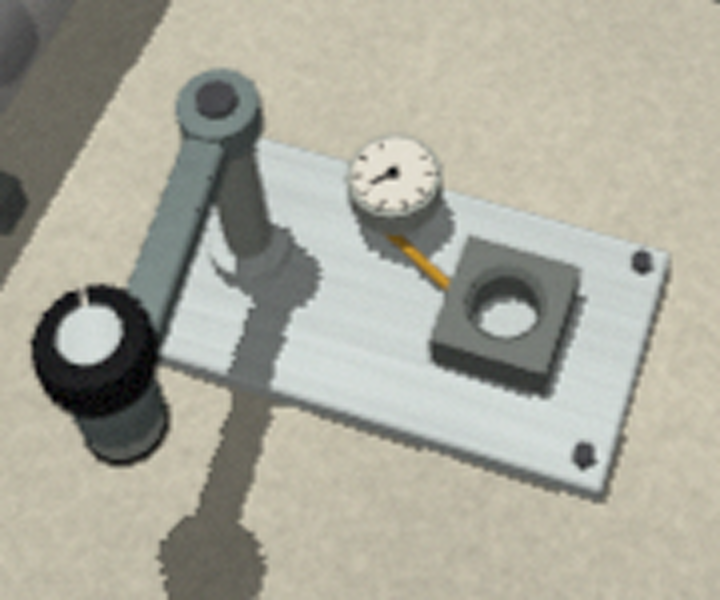

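```bash
cat > h.py <<'E'
from plant import r
import cv2,numpy as np
from scipy.spatial.transform import Rotation as Ro
def ray(n,u,v,c=None):
    c=c or r.get_calibration(n);R=np.array(c["R"]);t=np.array(c["t"])
    x=np.array([(u-c["cx"])/c["fx"],(v-c["cy"])/c["fy"]])
    if n=="wrist":
        th=np.hypot(*x);d=np.array([*(x/th*np.sin(th)),np.cos(th)])
    else: d=np.array([x[0],x[1],1.])
    d=R.T@d;return -R.T@t,d/np.linalg.norm(d)
def plane(n,u,v,z,c=None):
    o,d=ray(n,u,v,c);return o+d*(z-o[2])/d[2]
def tri(a,b):
    A=np.zeros((3,3));y=np.zeros(3)
    for o,d in (a,b):
        P=np.eye(3)-np.outer(d,d);A+=P;y+=P@o
    return np.linalg.solve(A,y)
def proj(n,X):
    c=r.get_calibration(n);p=np.array(c["R"])@X+np.array(c["t"])
    if n=="wrist":
        rr=np.hypot(p[0],p[1]);th=np.arctan2(rr,p[2]);return np.array([c["cx"]+c["fx"]*th*p[0]/rr,c["cy"]+c["fy"]*th*p[1]/rr])
    return np.array([c["fx"]*p[0]/p[2]+c["cx"],c["fy"]*p[1]/p[2]+c["cy"]])
def st():
    s=r.get_state();return s
E
python3 - <<'E'
from h import *
np.set_printoptions(precision=4,suppress=True)
k=lambda x,y,x0,y0:((x+.5)/4-.5+x0,(y+.5)/4-.5+y0)
P={"fh":(k(155,219,150,210),k(180,63,270,135),.095),
"seat":(k(190,308,280,110),k(506,303,150,240),.040),
"pivcap":(k(384,245,280,110),k(218,100,150,240),.156),
"knob":(k(525,72,280,110),k(90,337,150,240),.19),
"gauge":(k(229,365,280,110),k(395,175,150,240),.055)}
for n,(a,b,z) in P.items():
    print(n,plane("scene",*a,z),plane("side",*b,z),"tri",tri(ray("scene",*a),ray("side",*b)))
# plate bolts
for n,a,b in [("b1",k(178,257,280,110),k(584,455,150,240)),("b2",k(62,323,280,110),k(642,261,150,240))]:
    print(n,plane("scene",*a,.012),plane("side",*b,.012),tri(ray("scene",*a),ray("side",*b)))
# barbs
for a in [(245,275),(252,313)]: print("barb",plane("scene",*k(*a,150,210),.041))
for c in ["filter (245,35)","x"]: pass
print("filt",plane("scene",*k(243,38,150,210),.065),plane("side",*k(300,277,270,135),.065))
print("clean",plane("scene",*k(352,140,150,210),.063),plane("side",*k(132,235,270,135),.063))
E
```

```text
fh [ 0.5768 -0.3437  0.095 ] [ 0.5782 -0.3419  0.095 ] tri [ 0.5776 -0.3432  0.0947]
seat [0.5358 0.0688 0.04  ] [0.5293 0.0749 0.04  ] tri [0.5308 0.0731 0.0351]
pivcap [0.6666 0.0721 0.156 ] [0.6629 0.0797 0.156 ] tri [0.6639 0.0771 0.152 ]
knob [0.6396 0.2199 0.19  ] [0.6482 0.2109 0.19  ] tri [0.6452 0.2124 0.1954]
gauge [0.6011 0.0329 0.055 ] [0.6019 0.0353 0.055 ] tri [0.6014 0.0342 0.0542]
b1 [0.4677 0.1288 0.012 ] [0.4736 0.1225 0.012 ] [0.4728 0.1241 0.0169]
b2 [0.4684 0.0247 0.012 ] [0.4768 0.0172 0.012 ] [0.4754 0.0197 0.0183]
barb [ 0.5903 -0.3098  0.041 ]
barb [ 0.6123 -0.3207  0.041 ]
filt [ 0.469  -0.2257  0.065 ] [ 0.4706 -0.2241  0.065 ]
clean [ 0.5693 -0.2268  0.063 ] [ 0.5708 -0.2248  0.063 ]
```

```bash
python3 - <<'E'
from h import *
np.set_printoptions(precision=4,suppress=True)
c=r.get_calibration("wrist");s=st()
R=np.array(c["R"]);o=-R.T@np.array(c["t"]);Rt=Ro.from_quat(s["eef_rot"]).as_matrix()
print("cam in tool mm",1000*Rt.T@(o-np.array(s["tool_pos"])),"cam fwd in tool",Rt.T@R[2],"cam x,y",Rt.T@R[0],Rt.T@R[1]); print(Rt)
for u,v in [(278,122),(367,135)]: print("box base",plane("side",u,v,0))
for u,v in [(278,70),(367,85)]:
  for z in(.1,.15,.2): print("box top",z,plane("side",u,v,z))
k=lambda x,y,x0,y0:((x+.5)/4-.5+x0,(y+.5)/4-.5+y0)
for u,v in [(309,265),(233,312)]: print("pink",plane("scene",u,v,.09))
def rows(p,yaw):pass
E
```

```text
cam in tool mm [  -0.0105  -79.1701 -145.1816] cam fwd in tool [0.0006 0.2992 0.9542] cam x,y [ 1.     -0.0003 -0.0005] [ 0.0001  0.9542 -0.2992]
[[ 0.2481  0.9687 -0.0002]
 [ 0.9687 -0.2481 -0.0013]
 [-0.0013  0.0001 -1.    ]]
box base [ 0.739  -0.5289  0.    ]
box base [ 0.4788 -0.5593  0.    ]
box top 0.1 [ 0.7778 -0.6383  0.1   ]
box top 0.15 [ 0.7509 -0.5623  0.15  ]
box top 0.2 [ 0.7241 -0.4862  0.2   ]
box top 0.1 [ 0.5142 -0.6516  0.1   ]
box top 0.15 [ 0.506  -0.5746  0.15  ]
box top 0.2 [ 0.4978 -0.4976  0.2   ]
pink [ 0.7234 -0.1736  0.09  ]
pink [ 0.7151 -0.3428  0.09  ]
```

Emit:
play_rows([
  [1,-43,45,-5,0,0,0],
  [1,-43,45,-5,0,0,0],
  [1,-43,45,-5,0,0,0],
  [1,-43,45,-5,0,0,0],
  [1,-43,45,-5,0,0,0],
  [1,-43,45,-5,0,0,0],
  [1,-43,45,-5,0,0,0],
  [1,-43,45,-5,0,0,0],
])

```text
clock: 1.15
tool_pos: [0.4179, 0.1846, 0.2757]
eef_rot: [0.787, 0.617, -0.0, -0.001]
contact_force: [1.1, 0.9, -0.3]
opening: 1.003
```

```bash
cat > go.py <<'E'
import sys
from h import *
def go(x,y,z,yaw=None):
    s=st();M=Ro.from_quat(s["eef_rot"]);p=np.array(s["tool_pos"]);X=M.as_matrix()
    cy=np.arctan2(X[1,0],X[0,0])
    if yaw is None: yaw=cy
    T=Ro.from_matrix(np.array([[np.cos(yaw),np.sin(yaw),0],[np.sin(yaw),-np.cos(yaw),0],[0,0,-1]]))
    print("pos",p.round(4),"yaw",round(cy,4),"q",np.round(s["q"],2),"F",np.round(s["contact_force"],1),"M",np.round(s["moment"],2),"op",round(s["opening"],3),"t",s["clock"])
    print("shift mm",(1000*X.T@(np.array([x,y,z])-p)).round(1),"in final axes",(1000*T.as_matrix().T@(np.array([x,y,z])-p)).round(1),"rotvec",(M.inv()*T).as_rotvec().round(3))
if __name__=="__main__":
    go(*map(float,sys.argv[1:]))
E
python3 go.py .49 .073 .28 1.571
```

```text
pos [0.4179 0.1846 0.2757] yaw 1.3302 q [-0.34  0.43 -0.26  2.    0.16  0.74  0.64] F [ 1.1  0.9 -0.3] M [ 0.02 -0.12  0.05] op 1.003 t 1.15
shift mm [-91.2  96.6  -4.5] in final axes [-111.6   72.1   -4.3] rotvec [-0.002 -0.001 -0.241]
```

Emit:
play_rows([
  [1,-36,36,0,0,0,0],
  [1,-36,36,-4,0,0,0],
  [1,-19,25,0,0,0,0],
  [1,0,0,0,0,0,-0.12],
  [1,0,0,0,0,0,-0.12],
  [1,0,0,0,0,0,0],
  [1,0,0,0,0,0,0],
  [1,0,0,0,0,0,0],
])

```text
clock: 2.15
tool_pos: [0.494, 0.0619, 0.279]
eef_rot: [0.711, 0.703, -0.001, -0.0]
contact_force: [-0.0, -0.3, 0.2]
opening: 1.002
```

```bash
python3 - <<'E'
from h import *
import json
c=r.get_calibration("wrist"); json.dump({k:np.array(v).tolist() for k,v in c.items()},open("w1.json","w"))
im=r.snapshot("wrist");cv2.imwrite("pics/w1.png",im[:,:,::-1])
print(proj("wrist",np.array([.531,.073,.04])))
E
python3 go.py .49 .073 .28 1.571
```

```text
[291.43204339 203.43689366]
pos [0.494 0.062 0.279] yaw 1.5605 q [-0.01  0.48 -0.32  1.88  0.2   0.81  1.13] F [ 0.3 -0.2  0.3] M [-0.   -0.   -0.01] op 0.995 t 2.2
shift mm [10.9 -4.1 -1. ] in final axes [11. -4. -1.] rotvec [-0.002  0.002 -0.01 ]
```

View pics/w1.png

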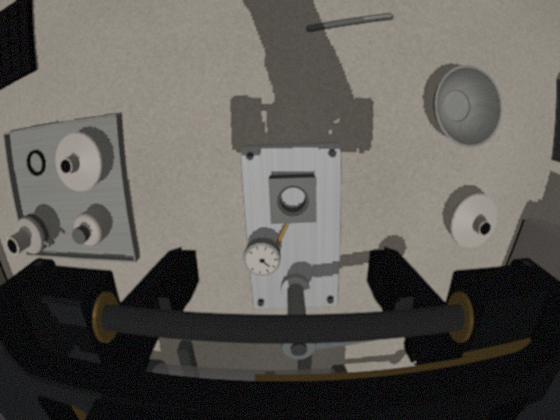

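```bash
python3 - <<'E'
import cv2
a=cv2.imread("pics/w1.png")
cv2.imwrite("pics/w1c.png",cv2.resize(a[160:310,220:360],None,fx=4,fy=4,interpolation=cv2.INTER_CUBIC))
E
```

```text
(no output)
```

View pics/w1c.png

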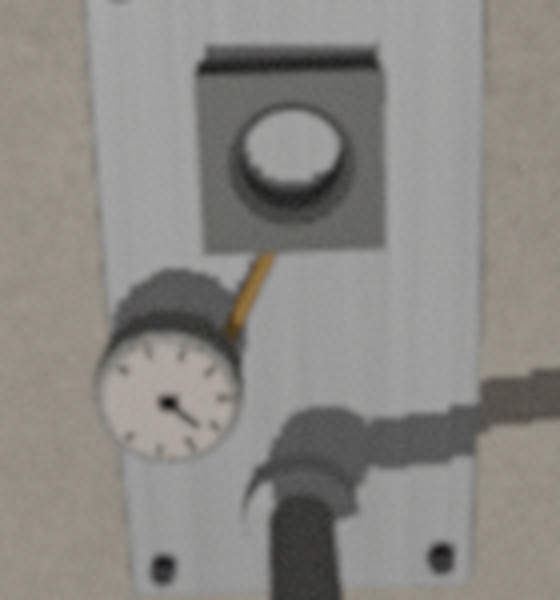

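```bash
python3 - <<'E'
from h import *
import json
np.set_printoptions(precision=4,suppress=True)
c=json.load(open("w1.json"))
k=lambda x,y:((x+.5)/4-.5+220,(y+.5)/4-.5+160)
w=ray("wrist",*k(292.5,161.5),c)
print("wrist seat",plane("wrist",*k(292.5,161.5),.04,c))
for p in [(197,70),(383,68),(386,248),(207,253)]:print(plane("wrist",*k(*p),.04,c))
print("gauge",plane("wrist",*k(168,392),.055,c))
kk=lambda x,y,x0,y0:((x+.5)/4-.5+x0,(y+.5)/4-.5+y0)
# scene top-face corners, side corners
for p in [(172,260),(250,308),(190,335),(118,305)]: pass
print([plane("side",*kk(x,y,150,240),.04) for x,y in [(470,238),(580,268),(553,375),(432,345)]])
print("knob/side",)
E
```

```text
wrist seat [0.5266 0.0746 0.04  ]
[0.4975 0.0458 0.04  ]
[0.4974 0.1021 0.04  ]
[0.5552 0.1041 0.04  ]
[0.5563 0.0476 0.04  ]
gauge [0.5976 0.0349 0.055 ]
[array([0.5578, 0.048 , 0.04  ]), array([0.5015, 0.0455, 0.04  ]), array([0.4964, 0.102 , 0.04  ]), array([0.5551, 0.1067, 0.04  ])]
knob/side
```

Emit:
play_rows([
  [1,-50,7,0,0,0,0],
  [1,-58,8,10,0,0,0],
  [1,-58,8,15,0,0,0],
  [1,-58,8,15,0,0,0],
  [1,-58,8,15,0,0,0],
  [1,-58,8,15,0,0,0],
  [1,-50,8,10,0,0,-0.01],
  [1,-15,0,0,0,0,0],
])

```text
clock: 3.2
tool_pos: [0.5512, -0.3504, 0.1967]
eef_rot: [0.705, 0.709, 0.001, 0.001]
contact_force: [-0.7, 0.3, 0.6]
opening: 1.001
```

```bash
python3 - <<'E'
from h import *
import json
c=r.get_calibration("wrist"); json.dump({k:np.array(v).tolist() for k,v in c.items()},open("w2.json","w"))
im=r.snapshot("wrist");cv2.imwrite("pics/w2.png",im[:,:,::-1])
print(proj("wrist",np.array([.578,-.343,.095])))
E
python3 go.py .578 -.343 .15 1.571
```

```text
[291.50111007 238.77362135]
pos [ 0.5513 -0.3512  0.1971] yaw 1.5768 q [ 0.66  0.78 -0.31  1.51  0.28  0.88  1.84] F [ 0.7 -1.8 -0. ] M [-0.16  0.02  0.02] op 1.003 t 3.25
shift mm [ 8.  26.6 47.2] in final axes [ 8.2 26.7 47.1] rotvec [0.004 0.001 0.006]
```

View pics/w2.png

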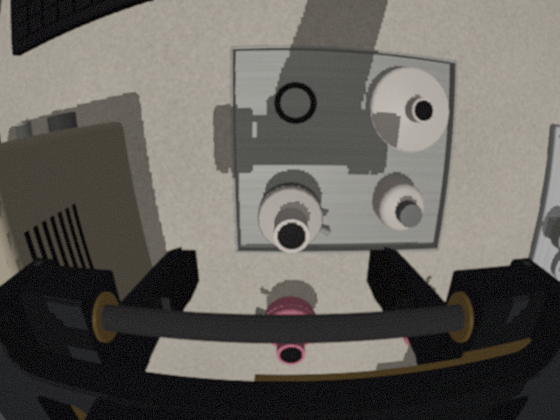

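```bash
python3 - <<'E'
from h import *
import json
c=json.load(open("w2.json"))
print(plane("wrist",291.7,235.5,.095,c))
a=cv2.imread("pics/w2.png")
cv2.imwrite("pics/w2c.png",cv2.resize(a[170:260,240:340],None,fx=6,fy=6,interpolation=cv2.INTER_CUBIC))
E
```

```text
[ 0.574841   -0.34206503  0.095     ]
```

View pics/w2c.png

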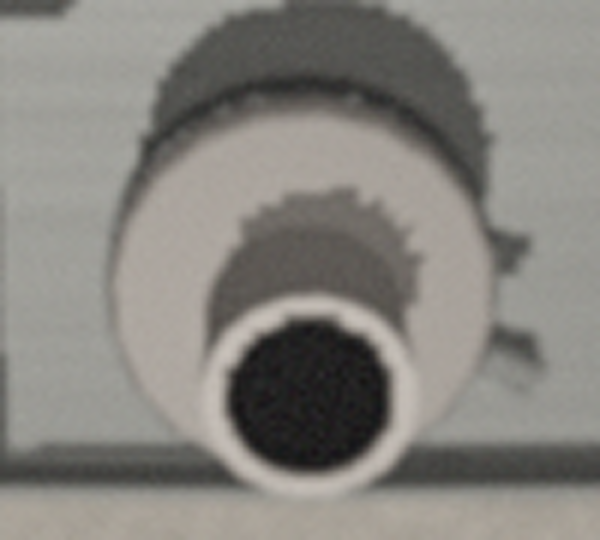

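Emit:
play_rows([
  [1,5,12,0,0,0,0],
  [1,4,12,0,0,0,0],
  [1,0,0,25,0,0,0],
  [1,0,0,30,0,0,0],
  [1,0,0,30,0,0,0],
  [1,0,0,20,0,0,0],
  [1,0,0,12,0,0,0],
  [1,0,0,0,0,0,0],
])

```text
clock: 4.25
tool_pos: [0.59, -0.3221, 0.0822]
eef_rot: [0.697, 0.717, 0.008, 0.003]
contact_force: [0.1, 0.5, -0.5]
opening: 1.0
```

```bash
python3 go.py .575 -.342 .069 1.571;python3 - <<'E'
from h import *
im=r.snapshot("wrist");cv2.imwrite("pics/w3.png",im[:,:,::-1])
E
```

```text
pos [ 0.59   -0.3221  0.0822] yaw 1.5984 q [ 0.58  0.95 -0.27  1.53  0.33  0.7   1.76] F [ 0.1  0.5 -0.5] M [-0.01 -0.02 -0.02] op 1.0 t 4.25
shift mm [-19.5 -15.7  12.8] in final axes [-19.9 -15.   13.2] rotvec [ 0.016 -0.006  0.027]
```

View pics/w3.png

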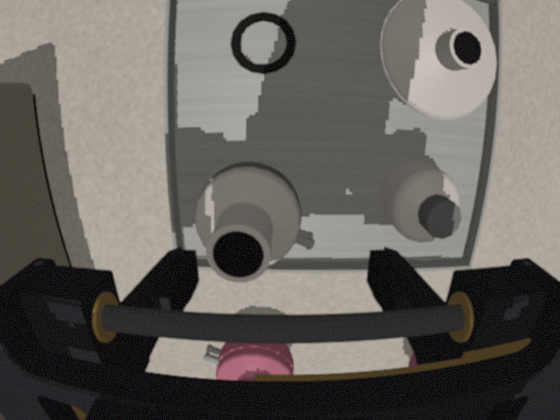

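Emit:
play_rows([
  [1,-10,-8,0,0.016,-0.006,0.027],
  [1,-10,-7,0,0,0,0],
  [1,0,0,0,0,0,0],
  [1,0,0,0,0,0,0],
  [1,0,0,0,0,0,0],
  [1,0,0,0,0,0,0],
  [1,0,0,0,0,0,0],
  [1,0,0,0,0,0,0],
])

```text
clock: 5.3
tool_pos: [0.5758, -0.3457, 0.0856]
eef_rot: [0.708, 0.706, 0.0, 0.002]
contact_force: [-0.6, 0.2, -0.2]
opening: 1.0
```

```bash
python3 go.py .575 -.342 .069 1.571
```

```text
pos [ 0.5758 -0.3457  0.0856] yaw 1.5675 q [ 0.6   0.94 -0.26  1.52  0.32  0.71  1.77] F [-0.6  0.2 -0.2] M [ 0.02  0.02 -0.  ] op 1.0 t 5.3
shift mm [ 3.8 -0.9 16.6] in final axes [ 3.7 -0.8 16.6] rotvec [ 0.004  0.003 -0.003]
```

Emit:
play_rows([
  [1,3,0,5,0,0,0],
  [1,0,0,6,0,0,0],
  [1,0,0,6,0,0,0],
  [1,0,0,0,0,0,0],
  [0.5,0,0,0,0,0,0],
  [0.2,0,0,0,0,0,0],
  [0.2,0,0,0,0,0,0],
  [0.2,0,0,0,0,0,0],
], grip_force=20)

```text
clock: 6.3
tool_pos: [0.5759, -0.3423, 0.0671]
eef_rot: [0.708, 0.706, 0.0, 0.002]
contact_force: [0.6, 0.1, -0.1]
opening: 0.568
```

```bash
python3 go.py .575 -.342 .069 1.571
```

```text
pos [ 0.5759 -0.3423  0.0671] yaw 1.5678 q [ 0.6   0.97 -0.25  1.54  0.33  0.68  1.76] F [ 0.6  0.1 -0.1] M [-0.02  0.01  0.05] op 0.568 t 6.3
shift mm [ 0.3 -0.9 -1.9] in final axes [ 0.3 -0.9 -1.9] rotvec [ 0.004  0.003 -0.003]
```

Now close, and let the fingers settle.

Emit:
play_rows([
  [0.0,0,0,0,0,0,0],
  [0,0,0,0,0,0,0],
  [0,0,0,0,0,0,0],
  [0,0,0,0,0,0,0],
  [0,0,0,0,0,0,0],
  [0,0,0,0,0,0,0],
  [0,0,0,0,0,0,0],
  [0,0,0,0,0,0,0],
], grip_force=20)

```text
clock: 7.3
tool_pos: [0.576, -0.3425, 0.0673]
eef_rot: [0.708, 0.706, 0.0, 0.002]
contact_force: [0.2, 0.5, 0.6]
opening: 0.332
```

```bash
python3 go.py .575 -.342 .069 1.571;python3 - <<'E'
from h import *
im=r.snapshot("wrist");cv2.imwrite("pics/w4.png",im[:,:,::-1])
E
```

```text
pos [ 0.576  -0.3425  0.0673] yaw 1.5677 q [ 0.6   0.97 -0.25  1.54  0.33  0.68  1.76] F [0.2 0.5 0.6] M [ 0.01 -0.05 -0.02] op 0.332 t 7.3
shift mm [ 0.5 -1.  -1.7] in final axes [ 0.5 -1.  -1.7] rotvec [ 0.004  0.003 -0.003]
```

View pics/w4.png

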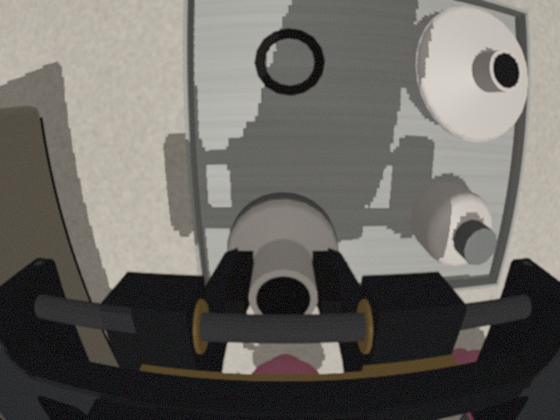

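```bash
python3 - <<'E'
from h import *
print(plane("wrist",283,297,.095), proj("wrist",np.array([.576,-.3425,.095])))
E
```

```text
[ 0.57414402 -0.34171618  0.095     ] [281.18467987 300.54901384]
```

Emit:
play_rows([
  [0,0,0,-3,0,0,0],
  [0,0,0,-8,0,0,0],
  [0,0,0,-15,0,0,0],
  [0,0,0,-20,0,0,0],
  [0,0,0,-20,0,0,0],
  [0,0,0,-15,0,0,0],
  [0,0,0,-8,0,0,0],
  [0,0,0,0,0,0,0],
], grip_force=25)

```text
clock: 8.35
tool_pos: [0.5762, -0.3423, 0.1644]
eef_rot: [0.708, 0.706, 0.001, 0.004]
contact_force: [-0.3, 0.6, -2.0]
opening: 0.332
```

```bash
python3 go.py .527 .075 .16 1.571
```

```text
pos [ 0.5762 -0.3423  0.1644] yaw 1.5678 q [ 0.62  0.84 -0.29  1.49  0.29  0.85  1.79] F [-0.3  0.6 -2. ] M [-0.01 -0.07  0.04] op 0.332 t 8.35
shift mm [417.2 -50.4   2.4] in final axes [417.3 -49.1   4.4] rotvec [ 0.006  0.004 -0.003]
```

Emit:
play_rows([
  [0,30,-4,0,0,0,0],
  [0,50,-6,0,0,0,0],
  [0,58,-7,0,0,0,0],
  [0,58,-7,0,0,0,0],
  [0,58,-7,0,0,0,0],
  [0,58,-7,0,0,0,0],
  [0,40,-5,0,0,0,0],
  [0,20,0,0,0,0,0],
])

```text
clock: 9.35
tool_pos: [0.5318, 0.0386, 0.1572]
eef_rot: [0.71, 0.704, -0.001, 0.002]
contact_force: [0.3, -0.8, -2.2]
opening: 0.335
```

```bash
python3 go.py .528 .0745 .16 1.571
```

```text
pos [0.5318 0.0386 0.1572] yaw 1.5626 q [-0.04  0.69 -0.19  1.92  0.24  0.55  1.16] F [ 0.3 -0.8 -2.2] M [-0.04 -0.01  0.01] op 0.335 t 9.35
shift mm [35.9 -4.1 -2.9] in final axes [35.9 -3.8 -2.8] rotvec [ 0.001  0.004 -0.008]
```

Emit:
play_rows([
  [0,16,-2,0,0,0.003,-0.008],
  [0,12,-1,0,0,0,0],
  [0,4,-1,0,0,0,0],
  [0,0,0,0,0,0,0],
  [0,0,0,0,0,0,0],
  [0,0,0,0,0,0,0],
  [0,0,0,0,0,0,0],
  [0,0,0,0,0,0,0],
])

```text
clock: 10.35
tool_pos: [0.5275, 0.0693, 0.1562]
eef_rot: [0.708, 0.706, -0.002, 0.001]
contact_force: [-1.0, 0.3, -1.9]
opening: 0.33
```

```bash
python3 go.py .528 .0745 .12 1.571;python3 - <<'E'
from h import *
for n in("wrist","side","scene"):
    im=r.snapshot(n);cv2.imwrite(f"pics/{n}5.png",im[:,:,::-1])
a=cv2.imread("pics/side5.png")[190:360,180:340];b=cv2.imread("pics/scene5.png")[80:250,270:430]
cv2.imwrite("pics/c5.png",cv2.resize(np.hstack([a,b]),None,fx=2.5,fy=2.5,interpolation=cv2.INTER_CUBIC))
E
```

```text
pos [0.5275 0.0693 0.1562] yaw 1.5678 q [-0.1   0.69 -0.19  1.92  0.24  0.55  1.11] F [-1.   0.3 -1.9] M [ 0.03 -0.01 -0.01] op 0.33 t 10.35
shift mm [ 5.3  0.6 36.2] in final axes [ 5.2  0.5 36.2] rotvec [-0.001  0.003 -0.003]
```

View pics/wrist5.png

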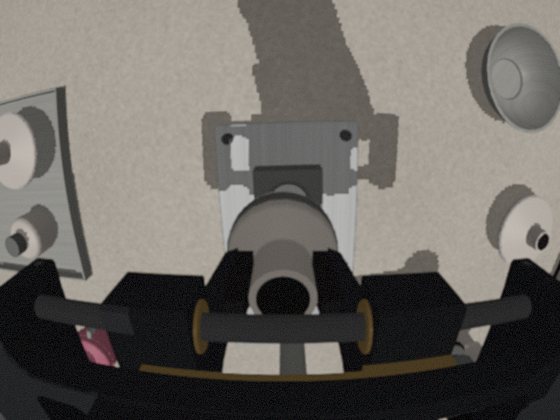

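View pics/c5.png

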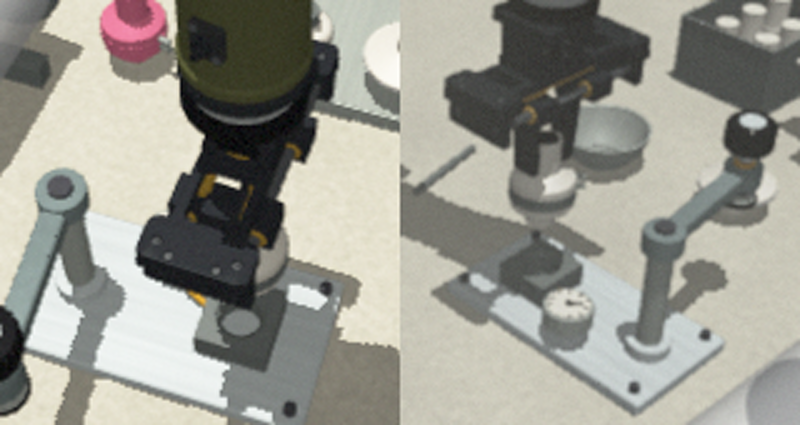

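Emit:
play_rows([
  [0,5,0,0,0,0,0],
  [0,0,0,8,0,0,0],
  [0,0,0,12,0,0,0],
  [0,0,0,12,0,0,0],
  [0,0,0,8,0,0,0],
  [0,0,0,0,0,0,0],
  [0,0,0,0,0,0,0],
  [0,0,0,0,0,0,0],
])

```text
clock: 11.5
tool_pos: [0.527, 0.075, 0.1127]
eef_rot: [0.708, 0.706, -0.002, 0.0]
contact_force: [1.0, -0.5, -1.0]
opening: 0.335
```

```bash
python3 go.py .528 .0745 .105 1.571;python3 - <<'E'
from h import *
for n in("wrist","side","scene"):
    im=r.snapshot(n);cv2.imwrite(f"pics/{n}6.png",im[:,:,::-1])
a=cv2.imread("pics/side6.png")[230:350,210:330];b=cv2.imread("pics/scene6.png")[120:240,280:400]
cv2.imwrite("pics/c6.png",cv2.resize(np.hstack([a,b]),None,fx=3.3,fy=3.3,interpolation=cv2.INTER_CUBIC))
E
```

```text
pos [0.527  0.075  0.1127] yaw 1.5686 q [-0.13  0.77 -0.16  1.95  0.26  0.45  1.08] F [ 1.  -0.5 -1. ] M [ 0.01 -0.03  0.04] op 0.335 t 11.5
shift mm [-0.4  1.   7.7] in final axes [-0.5  1.   7.7] rotvec [-0.003  0.003 -0.002]
```

View pics/c6.png

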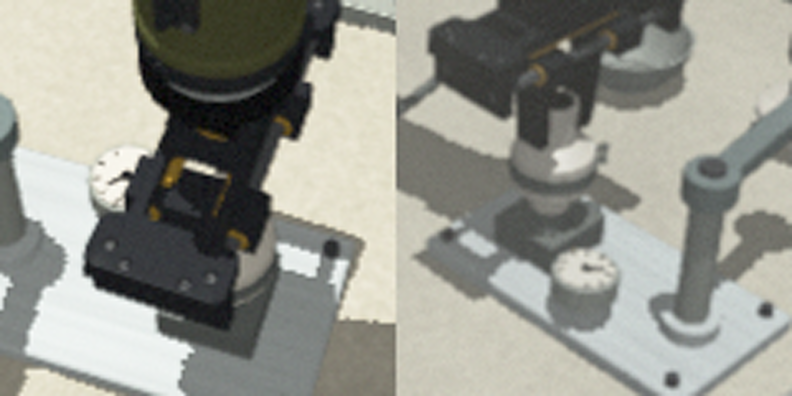

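Emit:
play_rows([
  [0,0,1,3,0,0,0],
  [0,0,0,3,0,0,0],
  [0,0,0,3,0,0,0],
  [0,0,0,3,0,0,0],
  [0,0,0,3,0,0,0],
  [0,0,0,3,0,0,0],
  [0,0,0,2,0,0,0],
  [0,0,0,0,0,0,0],
])

```text
clock: 12.65
tool_pos: [0.5282, 0.0749, 0.0913]
eef_rot: [0.708, 0.706, -0.002, 0.0]
contact_force: [-0.3, 0.2, -1.2]
opening: 0.331
```

```bash
python3 go.py .528 .0745 .0823 1.571
```

```text
pos [0.5282 0.0749 0.0913] yaw 1.5686 q [-0.14  0.8  -0.14  1.96  0.27  0.4   1.08] F [-0.3  0.2 -1.2] M [-0.01  0.05 -0.01] op 0.331 t 12.65
shift mm [-0.4 -0.2  9. ] in final axes [-0.4 -0.2  9. ] rotvec [-0.002  0.003 -0.002]
```

No contact force; it is 12 mm into the hole with no jam. Continue down to the shoulder.

Emit:
play_rows([
  [0,0,0,2,0,0,0],
  [0,0,0,2,0,0,0],
  [0,0,0,2,0,0,0],
  [0,0,0,1.5,0,0,0],
  [0,0,0,1,0,0,0],
  [0,0,0,1,0,0,0],
  [0,0,0,0,0,0,0],
  [0,0,0,0,0,0,0],
])

```text
clock: 13.65
tool_pos: [0.5285, 0.0748, 0.0824]
eef_rot: [0.708, 0.706, -0.001, 0.001]
contact_force: [0.0, -0.8, -1.1]
opening: 0.337
```

```bash
python3 go.py .528 .0745 .0823 1.571
```

```text
pos [0.5285 0.0748 0.0824] yaw 1.5685 q [-0.15  0.82 -0.13  1.96  0.28  0.38  1.07] F [ 0.  -0.8 -1.1] M [ 0.02  0.02 -0.05] op 0.337 t 13.65
shift mm [-0.3 -0.5  0.1] in final axes [-0.3 -0.5  0.1] rotvec [-0.001  0.003 -0.002]
```

Emit:
play_rows([
  [0,0,0,1,0,0,0],
  [0,0,0,0.5,0,0,0],
  [0,0,0,0,0,0,0],
  [0.4,0,0,0,0,0,0],
  [0.6,0,0,0,0,0,0],
  [1,0,0,0,0,0,0],
  [1,0,0,0,0,0,0],
  [1,0,0,0,0,0,0],
])

```text
clock: 14.65
tool_pos: [0.5289, 0.0748, 0.082]
eef_rot: [0.708, 0.706, -0.001, 0.001]
contact_force: [-0.2, 0.5, 0.2]
opening: 0.829
```

```bash
python3 go.py .528 .0745 .22 1.571
```

```text
pos [0.5289 0.0748 0.082 ] yaw 1.5683 q [-0.15  0.82 -0.13  1.96  0.28  0.38  1.07] F [-0.2  0.5  0.2] M [ 0.01  0.05 -0.06] op 0.829 t 14.65
shift mm [  -0.7   -0.9 -138. ] in final axes [  -0.3   -0.9 -138. ] rotvec [ 0.     0.003 -0.003]
```

Emit:
play_rows([
  [1,0,0,-4,0,0,0],
  [1,0,0,-15,0,0,0],
  [1,0,0,-30,0,0,0],
  [1,0,0,-35,0,0,0],
  [1,0,0,-35,0,0,0],
  [1,0,0,-25,0,0,0],
  [1,0,0,0,0,0,0],
  [1,0,0,0,0,0,0],
])

```text
clock: 15.65
tool_pos: [0.5286, 0.0751, 0.2356]
eef_rot: [0.708, 0.706, 0.0, 0.002]
contact_force: [-0.4, -0.1, 0.2]
opening: 0.997
```

```bash
python3 go.py .56 .17 .26 1.571;python3 - <<'E'
from h import *
import json
c=r.get_calibration("wrist"); json.dump({k:np.array(v).tolist() for k,v in c.items()},open("w7.json","w"))
for n in("wrist","side","scene"):
    im=r.snapshot(n);cv2.imwrite(f"pics/{n}7.png",im[:,:,::-1])
a=cv2.imread("pics/side7.png")[230:350,160:330];b=cv2.imread("pics/scene7.png")[110:230,280:430]
cv2.imwrite("pics/c7.png",np.hstack([cv2.resize(x,None,fx=2.4,fy=2.4,interpolation=cv2.INTER_CUBIC) for x in(a,b)]))
E
```

```text
pos [0.5286 0.0751 0.2356] yaw 1.5685 q [-0.09  0.58 -0.23  1.85  0.19  0.74  1.15] F [-0.4 -0.1  0.2] M [-0.02 -0.01  0.01] op 0.997 t 15.65
shift mm [ 94.9  31.3 -24.6] in final axes [ 94.9  31.4 -24.4] rotvec [ 0.004  0.003 -0.003]
```

View pics/wrist7.png

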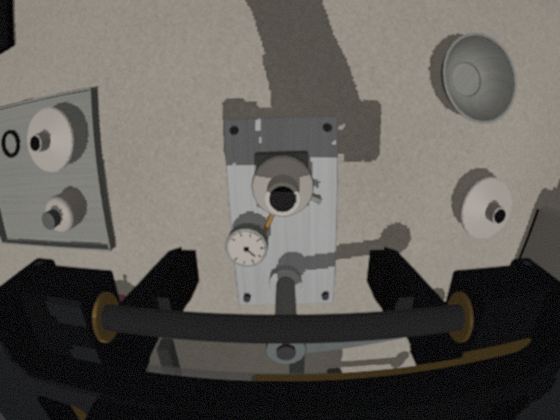

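View pics/c7.png

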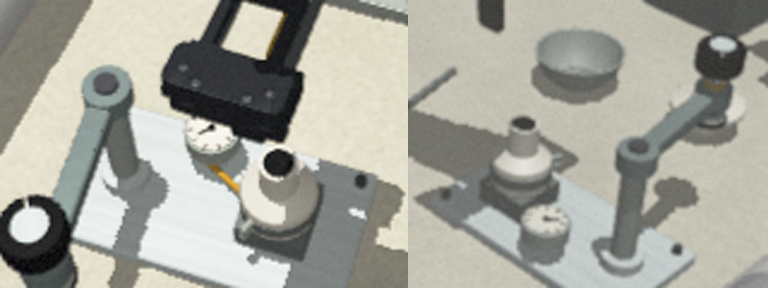

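Emit:
play_rows([
  [1,15,35,0,0,0,0],
  [1,20,45,0,0,0,0],
  [1,17,42,0,0,0,0],
  [1,0,0,0,0,0,0.1],
  [1,0,0,0,0,0,0.18],
  [1,0,0,0,0,0,0.18],
  [1,0,0,0,0,0,0.18],
  [1,0,0,0,0,0,0.18],
])

```text
clock: 16.8
tool_pos: [0.6488, 0.1273, 0.2227]
eef_rot: [0.935, 0.354, -0.01, 0.001]
contact_force: [-1.0, -0.1, -0.2]
opening: 0.998
```

```bash
python3 go.py .6555 .129 .22 0.131;python3 -c "
from h import *
import json
c=json.load(open('w7.json'));print(plane('wrist',283,199,.11,c))
print(proj('wrist',np.array([.6555,.129,.15])))"
```

```text
pos [0.6488 0.1273 0.2227] yaw 0.7234 q [-0.28  0.76  0.02  1.45 -0.01  0.95  0.47] F [-1.  -0.1 -0.2] M [-0.04  0.01 -0.03] op 0.998 t 16.8
shift mm [6.2 3.2 2.5] in final axes [ 6.9 -0.8  2.7] rotvec [0.    0.02  0.592]
[0.52800163 0.07581836 0.11      ]
[293.99000837 225.60486285]
```

Emit:
play_rows([
  [1,0,0,0,0,0.01,0.17],
  [1,0,0,0,0,0.01,0.17],
  [1,0,0,0,0,0,0.15],
  [1,5,0,0,0,0,0.08],
  [1,0,0,0,0,0,0],
  [1,0,0,0,0,0,0],
  [1,0,0,0,0,0,0],
  [1,0,0,0,0,0,0],
])

```text
clock: 17.8
tool_pos: [0.6493, 0.1284, 0.2143]
eef_rot: [0.998, 0.069, -0.007, 0.001]
contact_force: [-0.3, 0.2, -0.6]
opening: 1.001
```

```bash
python3 go.py .6555 .129 .22 0.131;python3 - <<'E'
from h import *
import json
c=r.get_calibration("wrist"); json.dump({k:np.array(v).tolist() for k,v in c.items()},open("w8.json","w"))
im=r.snapshot("wrist");cv2.imwrite("pics/wrist8.png",im[:,:,::-1])
E
```

```text
pos [0.6493 0.1284 0.2143] yaw 0.1378 q [-0.36  0.78  0.18  1.46 -0.16  0.93  0.01] F [-0.3  0.2 -0.6] M [-0.03  0.03 -0.04] op 1.001 t 17.8
shift mm [ 6.2  0.3 -5.8] in final axes [ 6.3  0.2 -5.7] rotvec [0.    0.015 0.007]
```

View pics/wrist8.png

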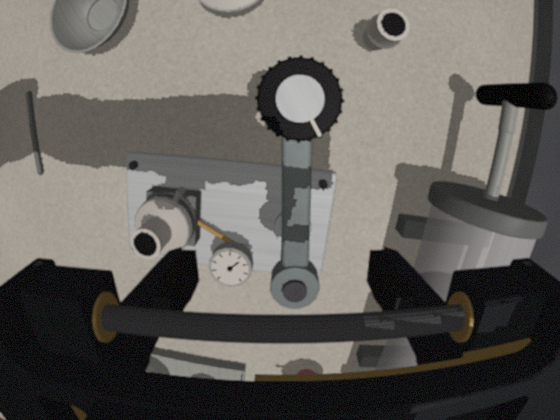

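```bash
python3 - <<'E'
from h import *
import json
c=json.load(open("w8.json"))
p=plane("wrist",294.5,284,.156,c);print(p)
for z in(.19,.195,.2,.205):
    k=plane("wrist",300.5,98,z,c);d=(k-p)[:2];print(z,k,np.hypot(*d),np.arctan2(d[1],d[0]))
for v in (150,200,250):
    pass
print(plane("wrist",296,200,.15,c),plane("wrist",282,200,.15,c),plane("wrist",310,200,.15,c))
E
```

```text
[0.66175348 0.08543293 0.156     ]
0.19 [0.64520992 0.21201681 0.19      ] 0.1276603617051977 1.7007522772840127
0.195 [0.64503684 0.21184216 0.195     ] 0.127509763271615 1.7022756880719874
0.2 [0.64486376 0.21166751 0.2       ] 0.127359461459631 1.7038026980824361
0.205 [0.64469069 0.21149287 0.205     ] 0.12720945732064776 1.7053333129392603
[0.65356705 0.14635137 0.15      ] [0.64426798 0.14501323 0.15      ] [0.66288567 0.14769799 0.15      ]
```

Emit:
play_rows([
  [1,6,0,0,0,0.015,0.007],
  [1,0,0,10,0,0,0],
  [1,0,0,20,0,0,0],
  [1,0,0,20,0,0,0],
  [1,0,0,15,0,0,0],
  [1,0,0,10,0,0,0],
  [1,0,0,0,0,0,0],
  [1,0,0,0,0,0,0],
])

```text
clock: 18.85
tool_pos: [0.6562, 0.1292, 0.1355]
eef_rot: [0.998, 0.065, 0.001, -0.0]
contact_force: [-0.1, -0.1, 0.0]
opening: 0.997
```

```bash
python3 go.py .6556 .128 .126 0.131
```

```text
pos [0.6562 0.1292 0.1355] yaw 0.1304 q [-0.35  0.87  0.16  1.52 -0.18  0.76  0.02] F [-0.1 -0.1  0. ] M [-0.06  0.03 -0.06] op 0.997 t 18.85
shift mm [-0.8  1.1  9.5] in final axes [-0.7  1.1  9.5] rotvec [ 0.    -0.002 -0.001]
```

Emit:
play_rows([
  [0.6,0,1,5,0,0,0],
  [0.3,0,0,4.5,0,0,0],
  [0,0,0,0,0,0,0],
  [0,0,0,0,0,0,0],
  [0,0,0,0,0,0,0],
  [0,0,0,0,0,0,0],
  [0,0,0,0,0,0,0],
  [0,0,0,0,0,0,0],
], grip_force=10)

```text
clock: 19.85
tool_pos: [0.6576, 0.1283, 0.1271]
eef_rot: [0.998, 0.065, 0.003, -0.0]
contact_force: [0.8, -0.4, -0.7]
opening: 0.228
```

```bash
python3 go.py .6556 .128 .126 0.131
```

```text
pos [0.6576 0.1283 0.1271] yaw 0.1307 q [-0.34  0.89  0.16  1.53 -0.18  0.74  0.02] F [ 0.8 -0.4 -0.7] M [-0.06 -0.01  0.05] op 0.228 t 19.85
shift mm [-2.   0.1  1.1] in final axes [-2.   0.1  1.1] rotvec [-0.    -0.006 -0.   ]
```

Emit:
play_rows([
  [0,-4,0.2,0,0,0,-0.08],
  [0,-6,0.4,0,0,0,-0.12],
  [0,-6,0.4,0,0,0,-0.12],
  [0,-6,0.4,0,0,0,-0.12],
  [0,-6,0.4,0,0,0,-0.12],
  [0,-6,0.4,0,0,0,-0.12],
  [0,-6,0.4,0,0,0,-0.12],
  [0,0,0,0,0,0,0],
])

```text
clock: 20.85
tool_pos: [0.6229, 0.1072, 0.127]
eef_rot: [0.89, 0.457, 0.002, 0.001]
contact_force: [-0.8, 0.2, 0.2]
opening: 0.227
```

```bash
python3 go.py .6556 .128 .126 0.131
```

```text
pos [0.6229 0.1072 0.127 ] yaw 0.9489 q [-0.2   0.83 -0.07  1.65  0.09  0.66  0.63] F [-0.8  0.2  0.2] M [-0.29  0.17  0.08] op 0.227 t 20.85
shift mm [35.9 14.5  1.2] in final axes [ 35.2 -16.3   1. ] rotvec [ 0.001 -0.005  0.818]
```

Emit:
play_rows([
  [0,-5,0.2,0,0,0,-0.1],
  [0,-6,0.4,0,0,0,-0.12],
  [0,-6,0.4,0,0,0,-0.12],
  [0,-6,0.4,0,0,0,-0.12],
  [0,-5,0.2,0,0,0,-0.1],
  [0,-2.5,0.1,0,0,0,-0.05],
  [0,-1.5,0,0,0,0,-0.03],
  [0,0,0,0,0,0,0],
])

```text
clock: 21.85
tool_pos: [0.6135, 0.0773, 0.127]
eef_rot: [0.702, 0.712, 0.001, 0.001]
contact_force: [-0.4, -1.1, 1.6]
opening: 0.229
```

```bash
python3 go.py .6556 .128 .126 1.605
```

```text
pos [0.6135 0.0773 0.127 ] yaw 1.5852 q [-0.06  0.83 -0.25  1.68  0.3   0.67  1.12] F [-0.4 -1.1  1.6] M [-0.17  0.19 -0.1 ] op 0.229 t 21.85
shift mm [50.1 42.9  1.2] in final axes [49.2 43.8  1. ] rotvec [ 0.003 -0.001 -0.02 ]
```

Nearly at the stop. Push gently until the force or the position shows it.

Emit:
play_rows([
  [0,-1.5,0,0,0,0,-0.02],
  [0,-1.5,0,0,0,0,-0.02],
  [0,-1.5,0,0,0,0,-0.01],
  [0,-1.5,0,0,0,0,-0.01],
  [0,-1.5,0,0,0,0,0],
  [0,-1.5,0,0,0,0,0],
  [0,-1.5,0,0,0,0,0],
  [0,-1.5,0,0,0,0,0],
])

```text
clock: 22.85
tool_pos: [0.6138, 0.0762, 0.127]
eef_rot: [0.677, 0.736, 0.007, -0.004]
contact_force: [-2.1, 5.9, -1.0]
opening: 0.232
```

```bash
python3 go.py .6556 .128 .126 1.605
```

```text
pos [0.6138 0.0762 0.127 ] yaw 1.6548 q [-0.03  0.83 -0.28  1.68  0.31  0.67  1.18] F [-2.1  5.9 -1. ] M [ 0.98  0.21 -0.21] op 0.232 t 22.85
shift mm [48.1 45.9  2. ] in final axes [50.3 43.5  1. ] rotvec [ 0.005 -0.015  0.05 ]
```

Emit:
play_rows([
  [0,0,0,0,0,0,0],
  [0.4,0,0,0,0,0,0],
  [0.8,0,0,0,0,0,0],
  [1,0,0,-2,0,0,0],
  [1,0,0,-15,0,-0.01,0.03],
  [1,0,0,-30,0,0,0.02],
  [1,0,0,-35,0,0,0],
  [1,0,0,-25,0,0,0],
])

```text
clock: 23.85
tool_pos: [0.6133, 0.0715, 0.2385]
eef_rot: [0.697, 0.717, 0.0, 0.002]
contact_force: [-0.0, -0.1, 0.7]
opening: 0.994
```

```bash
python3 go.py .528 .0745 .24 1.571;python3 - <<'E'
from h import *
import json
c=r.get_calibration("wrist"); json.dump({k:np.array(v).tolist() for k,v in c.items()},open("w9.json","w"))
for n in("wrist","side","scene"):
    im=r.snapshot(n);cv2.imwrite(f"pics/{n}9.png",im[:,:,::-1])
a=cv2.imread("pics/side9.png")[210:360,170:330];b=cv2.imread("pics/scene9.png")[70:220,280:430]
cv2.imwrite("pics/c9.png",np.hstack([cv2.resize(x,None,fx=2.5,fy=2.5,interpolation=cv2.INTER_CUBIC) for x in(a,b)]))
E
```

```text
pos [0.6133 0.0715 0.2385] yaw 1.5982 q [-0.02  0.69 -0.3   1.59  0.25  0.9   1.18] F [-0.  -0.1  0.7] M [ 0.02 -0.01 -0.  ] op 0.994 t 23.85
shift mm [  5.3 -85.1  -1.8] in final axes [  3.  -85.3  -1.5] rotvec [0.004 0.003 0.027]
```

View pics/wrist9.png

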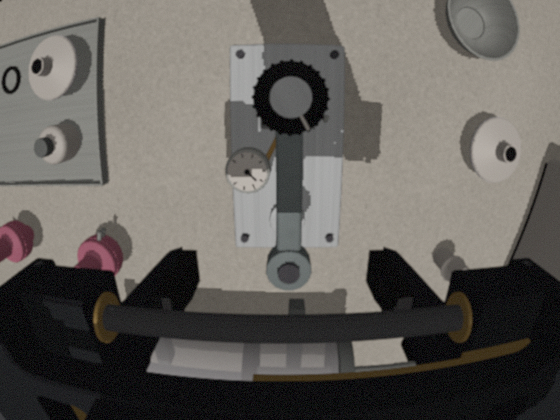

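View pics/c9.png

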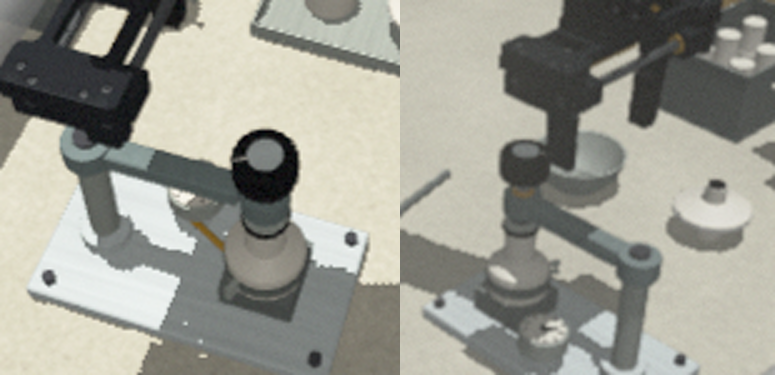

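```bash
python3 - <<'E'
from h import *
import json
c=json.load(open("w9.json"))
for z in(.19,.2,.21): print(z,plane("wrist",291,97,z,c),plane("side",276.6,271,z),plane("scene",329.8,129.8,z))
print(plane("wrist",289,269,.156,c))
a,b,w=ray("side",276.6,271),ray("scene",329.8,129.8),ray("wrist",291,97,c)
print(tri(a,b),tri(a,w),tri(b,w))
E
```

```text
0.19 [0.52786106 0.07457804 0.19      ] [0.52998959 0.06957917 0.19      ] [0.52333148 0.07863246 0.19      ]
0.2 [0.52815912 0.07434667 0.2       ] [0.52786103 0.07550364 0.2       ] [0.53472508 0.06612783 0.2       ]
0.21 [0.52845718 0.07411529 0.21      ] [0.52573248 0.08142812 0.21      ] [0.54611867 0.05362319 0.21      ]
[0.65764452 0.07830788 0.156     ]
[0.52893859 0.07248744 0.19491596] [0.52817414 0.07441501 0.19820936] [0.52773207 0.07427865 0.19365154]
```

Emit:
play_rows([
  [1,3,-30,0,0,0,0],
  [1,2,-40,0,0,0,0],
  [1,0,-15,0,0,0,-0.1],
  [1,0,0,0,0,0,-0.18],
  [1,0,0,0,0,0,-0.18],
  [1,0,0,0,0,0,-0.18],
  [1,0,0,0,0,0,-0.18],
  [1,0,0,0,0,0,-0.18],
])

```text
clock: 25.0
tool_pos: [0.5197, 0.0725, 0.2311]
eef_rot: [0.254, 0.967, -0.005, -0.003]
contact_force: [-1.1, -0.0, -0.0]
opening: 1.002
```

```bash
python3 go.py .528 .0745 .23 2.75
```

```text
pos [0.5197 0.0725 0.2311] yaw 2.6283 q [ 0.14  0.63 -0.6   1.85  0.48  0.82  1.92] F [-1.1 -0.  -0. ] M [0.11 0.09 0.06] op 1.002 t 25.0
shift mm [-6.2  5.8  1. ] in final axes [-6.9  5.   1.1] rotvec [-0.011 -0.004 -0.122]
```

Emit:
play_rows([
  [1,-6,6,0,-0.01,0,-0.1],
  [1,0,0,0,0,0,-0.12],
  [1,0,0,0,0,0,-0.06],
  [1,0,0,0,0,0,0],
  [1,0,0,0,0,0,0],
  [1,0,0,0,0,0,0],
  [1,0,0,0,0,0,0],
  [1,0,0,0,0,0,0],
])

```text
clock: 26.0
tool_pos: [0.5245, 0.0733, 0.2265]
eef_rot: [0.113, 0.994, -0.001, -0.007]
contact_force: [0.2, 0.7, -0.3]
opening: 1.0
```

```bash
python3 go.py .528 .0745 .17 2.9;python3 - <<'E'
from h import *
c=r.get_calibration("wrist")
for n in("wrist","side","scene"):
    im=r.snapshot(n);cv2.imwrite(f"pics/{n}10.png",im[:,:,::-1])
a=cv2.imread("pics/side10.png")[230:330,230:330];b=cv2.imread("pics/scene10.png")[90:190,280:380]
cv2.imwrite("pics/c10.png",np.hstack([cv2.resize(x,None,fx=4,fy=4,interpolation=cv2.INTER_CUBIC) for x in(a,b)]))
print(proj("wrist",np.array([.528,.0745,.197])))
E
```

```text
pos [0.5245 0.0733 0.2265] yaw 2.9145 q [ 0.19  0.66 -0.69  1.84  0.54  0.85  2.15] F [ 0.2  0.7 -0.3] M [0.09 0.04 0.05] op 1.0 t 26.0
shift mm [-3.8  2.2 56.5] in final axes [-3.1  2.  56.5] rotvec [-0.005 -0.013  0.015]
[273.8432438  246.61286402]
```

View pics/wrist10.png

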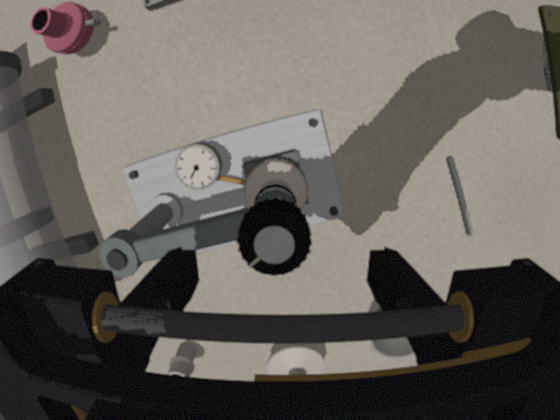

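View pics/c10.png

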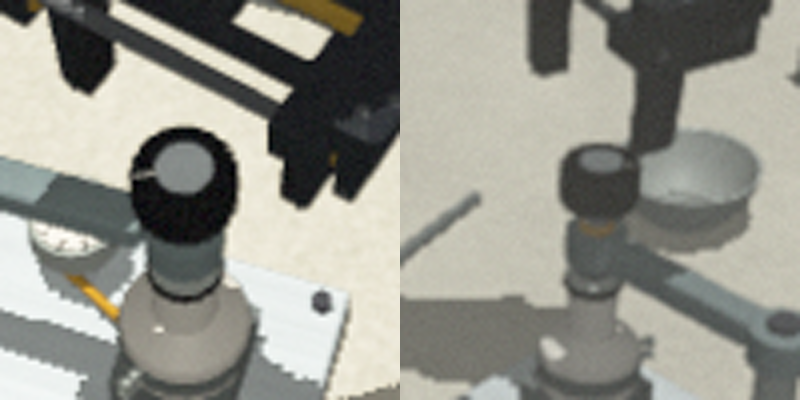

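Emit:
play_rows([
  [1,-3.5,2,0,-0.005,-0.013,0],
  [1,0,0,10,0,0,0],
  [1,0,0,14,0,0,0],
  [1,0,0,14,0,0,0],
  [1,0,0,10,0,0,0],
  [1,0,0,5,0,0,0],
  [1,0,0,0,0,0,0],
  [1,0,0,0,0,0,0],
])

```text
clock: 27.15
tool_pos: [0.5282, 0.0745, 0.1688]
eef_rot: [0.113, 0.994, 0.0, -0.0]
contact_force: [0.4, 0.3, 0.4]
opening: 0.996
```

```bash
python3 go.py .528 .0745 .169 2.9
```

```text
pos [0.5282 0.0745 0.1688] yaw 2.9147 q [ 0.14  0.73 -0.62  1.9   0.63  0.72  2.07] F [0.4 0.3 0.4] M [0.12 0.09 0.02] op 0.996 t 27.15
shift mm [ 0.2 -0.1 -0.2] in final axes [ 0.2 -0.1 -0.2] rotvec [ 0.    -0.001  0.015]
```

Emit:
play_rows([
  [0.6,0,0,0,0,0,0],
  [0.4,0,0,0,0,0,0],
  [0,0,0,0,0,0,0],
  [0,0,0,0,0,0,0],
  [0,0,0,0,0,0,0],
  [0,0,0,0,0,0,0],
  [0,0,0,0,0,0,0],
  [0,0,0,0,0,0,0],
], grip_force=20)

```text
clock: 28.15
tool_pos: [0.5294, 0.0746, 0.1699]
eef_rot: [0.113, 0.994, 0.001, 0.001]
contact_force: [1.3, 0.2, 0.7]
opening: 0.493
```

```bash
python3 go.py .528 .0745 .169 2.9;python3 - <<'E'
from h import *
im=r.snapshot("wrist");cv2.imwrite("pics/wrist11.png",im[:,:,::-1])
E
```

```text
pos [0.5294 0.0746 0.1699] yaw 2.9142 q [ 0.14  0.73 -0.62  1.9   0.63  0.72  2.07] F [1.3 0.2 0.7] M [0.09 0.09 0.03] op 0.493 t 28.15
shift mm [ 1.4 -0.4  0.9] in final axes [ 1.4 -0.4  0.9] rotvec [0.001 0.002 0.014]
```

View pics/wrist11.png

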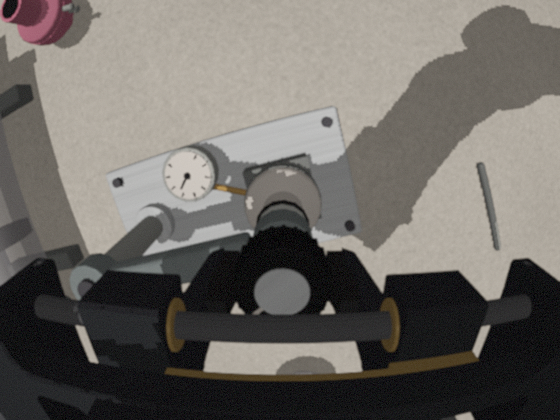

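Emit:
play_rows([
  [0,0,0,0.2,0,0,0.08],
  [0,0,0,0.3,0,0,0.12],
  [0,0,0,0.3,0,0,0.12],
  [0,0,0,0.3,0,0,0.12],
  [0,0,0,0.3,0,0,0.12],
  [0,0,0,0.3,0,0,0.12],
  [0,0,0,0.3,0,0,0.12],
  [0,0,0,0.3,0,0,0.12],
])

```text
clock: 29.2
tool_pos: [0.5301, 0.0743, 0.1676]
eef_rot: [0.554, 0.832, 0.002, 0.001]
contact_force: [0.6, -0.9, -0.5]
opening: 0.491
```

```bash
python3 go.py .5294 .0746 .169 2.9;python3 - <<'E'
from h import *
im=r.snapshot("wrist");cv2.imwrite("pics/wrist12.png",im[:,:,::-1])
E
```

```text
pos [0.5301 0.0743 0.1676] yaw 1.9667 q [-0.01  0.69 -0.35  1.91  0.39  0.61  1.36] F [ 0.6 -0.9 -0.5] M [-0.04 -0.02  0.09] op 0.491 t 29.2
shift mm [ 0.6 -0.6 -1.4] in final axes [ 0.8  0.1 -1.4] rotvec [ 0.003  0.002 -0.933]
```

View pics/wrist12.png

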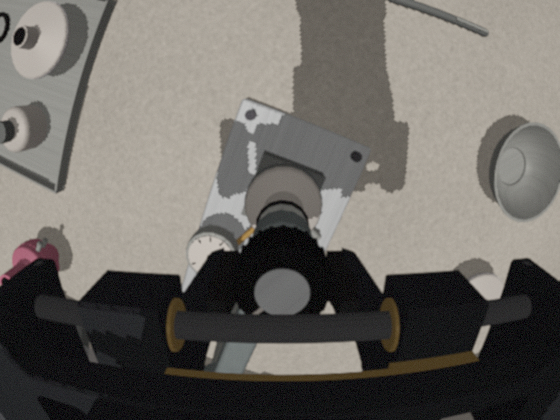

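Emit:
play_rows([
  [0,0,0,0.3,0,0,0.1],
  [0,0,0,0.3,0,0,0.1],
  [0,0,0,0.3,0,0,0.1],
  [0,0,0,0.2,0,0,0.1],
  [0,0,0,0.3,0,0,0.1],
  [0,0,0,0.2,0,0,0.1],
  [0,0,0,0.3,0,0,0.1],
  [0,0,0,0.2,0,0,0.1],
])

```text
clock: 30.25
tool_pos: [0.5303, 0.0737, 0.166]
eef_rot: [0.838, 0.546, 0.002, 0.001]
contact_force: [0.9, -0.5, 0.0]
opening: 0.494
```

```bash
python3 go.py .5294 .0746 .169 2.9;python3 - <<'E'
from h import *
for i in range(2):
    im=r.snapshot("wrist");s=st();print(np.round(s["moment"],3),np.round(s["contact_force"],1),np.round(s["tool_pos"],4))
cv2.imwrite("pics/wrist13.png",im[:,:,::-1])
for n in ("side","scene"): cv2.imwrite(f"pics/{n}13.png",r.snapshot(n)[:,:,::-1])
a=cv2.imread("pics/side13.png")[230:330,220:320];b=cv2.imread("pics/scene13.png")[90:190,280:380]
w=cv2.imread("pics/wrist13.png")[150:350,180:380]
cv2.imwrite("pics/c13.png",np.hstack([cv2.resize(x,(266,266),interpolation=cv2.INTER_CUBIC) for x in(a,b,w)]))
E
```

```text
pos [0.5303 0.0737 0.166 ] yaw 1.1559 q [-0.15  0.68 -0.12  1.91  0.14  0.55  0.79] F [ 0.9 -0.5  0. ] M [-0.11 -0.04  0.22] op 0.494 t 30.25
shift mm [ 0.4 -1.2 -3. ] in final axes [ 1.1  0.6 -3. ] rotvec [ 0.005  0.003 -1.744]
[-0.169 -0.14   0.031] [ 0.7 -1.2  0.1] [0.5302 0.0737 0.166 ]
[-0.106 -0.007 -0.048] [ 0.1 -0.8 -0.3] [0.5303 0.0737 0.166 ]
```

View pics/c13.png

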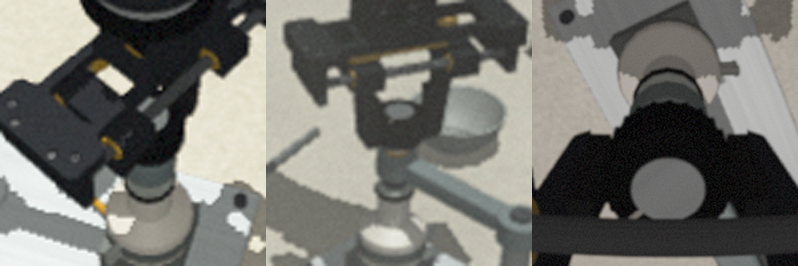

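```bash
python3 - <<'E'
import cv2,numpy as np
L=[]
for i in (11,12,13):
    x=cv2.imread(f"pics/wrist{i}.png")[255:335,235:330]
    x=np.clip(x.astype(float)*2,0,255).astype(np.uint8)
    L.append(cv2.resize(x,None,fx=2.8,fy=2.8,interpolation=cv2.INTER_CUBIC))
cv2.imwrite("pics/k.png",np.hstack(L))
E
```

```text
(no output)
```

View pics/k.png

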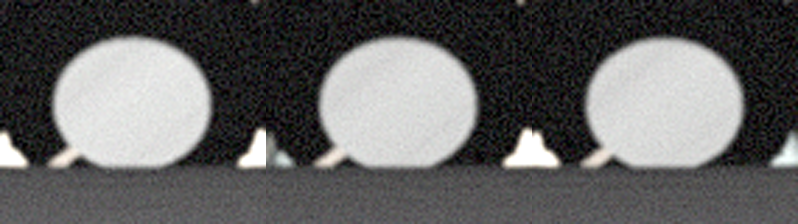

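Emit:
play_rows([
  [0,0,0,0.1,0,0,0.06],
  [0,0,0,0.1,0,0,0.06],
  [0,0,0,0.1,0,0,0.06],
  [0,0,0,0.1,0,0,0.06],
  [0,0,0,0.1,0,0,0.06],
  [0,0,0,0.1,0,0,0.06],
  [0,0,0,0.1,0,0,0.06],
  [0,0,0,0.1,0,0,0.06],
])

```text
clock: 31.45
tool_pos: [0.5301, 0.0733, 0.1651]
eef_rot: [0.941, 0.337, 0.002, 0.001]
contact_force: [0.2, -0.1, -0.2]
opening: 0.494
```

```bash
cat > m.py <<'E'
from h import *
import sys
s=st();X=Ro.from_quat(s["eef_rot"]).as_matrix();y=np.arctan2(X[1,0],X[0,0])
t=(2.9142-y)%(2*np.pi)
print("turn",round(t,3),"expected dz",round(2.55*t,2),"dz",round(169.9-1000*s["tool_pos"][2],2),"M",np.round(s["moment"],3),"F",np.round(s["contact_force"],1),"p",np.round(s["tool_pos"],4),"q7",round(s["q"][6],2),"jt7",round(s["joint_torque"][6],3),"op",round(s["opening"],3),s["clock"])
im=r.snapshot("wrist");cv2.imwrite(f"pics/wrist{sys.argv[1]}.png",im[:,:,::-1])
x=im[140:335,200:360,::-1]
cv2.imwrite("pics/k%s.png"%sys.argv[1],cv2.resize(np.clip(x.astype(float)*2,0,255).astype(np.uint8),None,fx=3,fy=3,interpolation=cv2.INTER_CUBIC))
E
python3 m.py 14
```

```text
turn 2.226 expected dz 5.68 dz 4.79 M [-0.204 -0.01   0.227] F [ 0.2 -0.1 -0.2] p [0.5301 0.0733 0.1651] q7 0.48 jt7 0.144 op 0.494 31.45
```

View pics/k14.png

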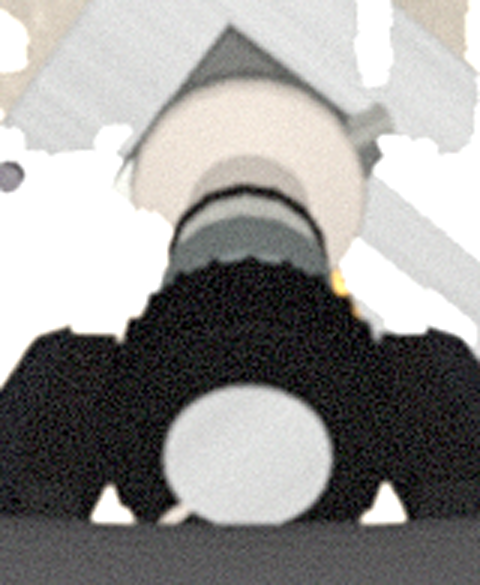

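Emit:
play_rows([
  [0,0,0,0.2,0,0,0.06],
  [0,0,0,0.2,0,0,0.06],
  [0,0,0,0.2,0,0,0.06],
  [0,0,0,0.1,0,0,0.06],
  [0,0,0,0.1,0,0,0.06],
  [0,0,0,0.1,0,0,0.06],
  [0,0,0,0.1,0,0,0.06],
  [0,0,0,0.1,0,0,0.06],
])

```text
clock: 32.5
tool_pos: [0.5299, 0.0732, 0.165]
eef_rot: [0.994, 0.108, 0.002, -0.0]
contact_force: [-0.4, -1.0, 1.6]
opening: 0.491
```

```bash
python3 m.py 15;python3 - <<'E'
from h import *
for n in ("side","scene"): cv2.imwrite(f"pics/{n}15.png",r.snapshot(n)[:,:,::-1])
a=cv2.imread("pics/side15.png")[230:330,220:320];b=cv2.imread("pics/scene15.png")[90:190,280:380]
cv2.imwrite("pics/c15.png",np.hstack([cv2.resize(x,None,fx=4,fy=4,interpolation=cv2.INTER_CUBIC) for x in(a,b)]))
E
```

```text
turn 2.698 expected dz 6.88 dz 4.94 M [-0.299  0.052  0.097] F [-0.4 -1.   1.6] p [0.5299 0.0732 0.165 ] q7 0.17 jt7 0.211 op 0.491 32.5
```

View pics/c15.png

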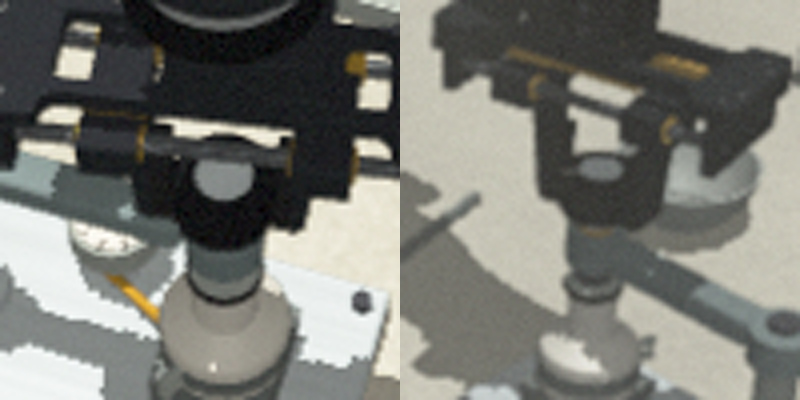

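View pics/k15.png

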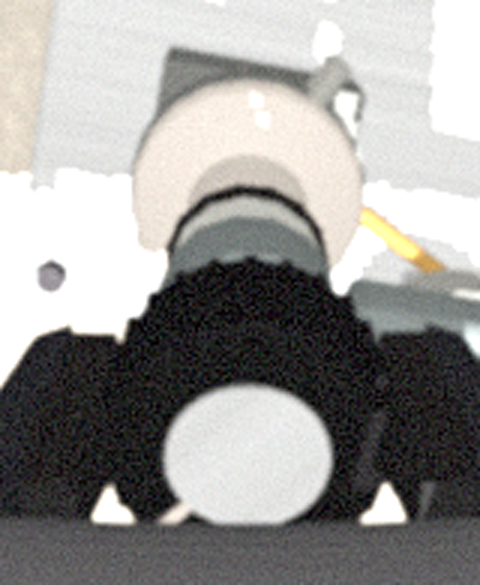

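```bash
python3 - <<'E'
import cv2,numpy as np
for i in (11,12,13,14,15):
    g=cv2.GaussianBlur(cv2.cvtColor(cv2.imread(f"pics/wrist{i}.png"),cv2.COLOR_BGR2GRAY).astype(np.float32),(0,0),1)
    sub=g[255:305,240:325]; hi=np.median(sub[30:45,35:50]); lo=np.median(g[255:262,270:295]); th=(hi+lo)/2
    # top edge subpixel at columns around 282, plus left/right edges at row 288
    tops=[]
    for x in range(272,293):
        col=g[255:290,x]; k=np.argmax(col>th); tops.append(255+k-1+(th-col[k-1])/(col[k]-col[k-1]))
    row=g[290,240:325]; ks=np.where(row>th)[0]; a=ks[0];b=ks[-1]
    l=240+a-1+(th-row[a-1])/(row[a]-row[a-1]); rr=240+b+(row[b]-th)/(row[b]-row[b+1])
    print(i,round(float(hi)),round(float(lo)),"top",np.round(np.mean(tops),2),"l,r,w",round(float(l),2),round(float(rr),2),round(float(rr-l),2))
E
```

```text
11 114 14 top 268.56 l,r,w 253.69 309.63 55.94
12 109 12 top 268.7 l,r,w 253.86 309.65 55.79
13 109 12 top 268.84 l,r,w 254.07 309.67 55.6
14 111 12 top 268.63 l,r,w 254.28 309.95 55.67
15 116 14 top 268.52 l,r,w 254.27 310.05 55.78
```

Emit:
play_rows([
  [0,0,0,0,0,0,0.05],
  [0,0,0,0,0,0,0.05],
  [0,0,0,0,0,0,0.05],
  [0,0,0,0,0,0,0.05],
  [0,0,0,0,0,0,0.05],
  [0,0,0,0,0,0,0.05],
  [0,0,0,0,0,0,0.05],
  [0,0,0,0,0,0,0.05],
])

```text
clock: 33.65
tool_pos: [0.5296, 0.0731, 0.1649]
eef_rot: [0.995, -0.102, 0.001, -0.001]
contact_force: [0.3, -1.0, 2.4]
opening: 0.493
```

```bash
python3 m.py 16;python3 - <<'E'
from h import *
for n in ("side","scene"): cv2.imwrite(f"pics/{n}16.png",r.snapshot(n)[:,:,::-1])
s=st();print(np.round(s["moment"],3),s["joint_torque"][6],s["tool_pos"])
E
```

```text
turn 3.119 expected dz 7.95 dz 4.96 M [-0.345  0.116  0.128] F [ 0.3 -1.   2.4] p [0.5296 0.0731 0.1649] q7 -0.1 jt7 0.174 op 0.493 33.65
[-0.309  0.192 -0.039] -0.049675164045765996 [0.52958703 0.07305387 0.16494734]
```

Emit:
play_rows([
  [0,0,0,0,0,0,0],
  [0,0,0,0,0,0,0],
  [0.55,0,0,0,0,0,0],
  [0.7,0,0,0,0,0,0],
  [1,0,0,0,0,0,0],
  [1,0,0,0,0,0,0],
  [1,0,0,-2,0,0,0],
  [1,0,0,-10,0,0,0],
])

```text
clock: 34.8
tool_pos: [0.5288, 0.0741, 0.1764]
eef_rot: [0.995, -0.101, 0.0, -0.001]
contact_force: [-0.0, -0.7, -0.3]
opening: 1.003
```

```bash
python3 m.py 17;python3 - <<'E'
from h import *
for n in ("side","scene"): cv2.imwrite(f"pics/{n}17.png",r.snapshot(n)[:,:,::-1])
a=cv2.imread("pics/side17.png")[230:330,220:320];b=cv2.imread("pics/scene17.png")[90:190,280:380]
cv2.imwrite("pics/c17.png",np.hstack([cv2.resize(np.clip(1.5*x.astype(float),0,255).astype(np.uint8),None,fx=4,fy=4,interpolation=cv2.INTER_CUBIC) for x in(a,b)]))
E
```

```text
turn 3.116 expected dz 7.95 dz -6.47 M [-0.114  0.024  0.044] F [-0.  -0.7 -0.3] p [0.5288 0.0741 0.1764] q7 -0.11 jt7 0.065 op 1.003 34.8
```

View pics/c17.png

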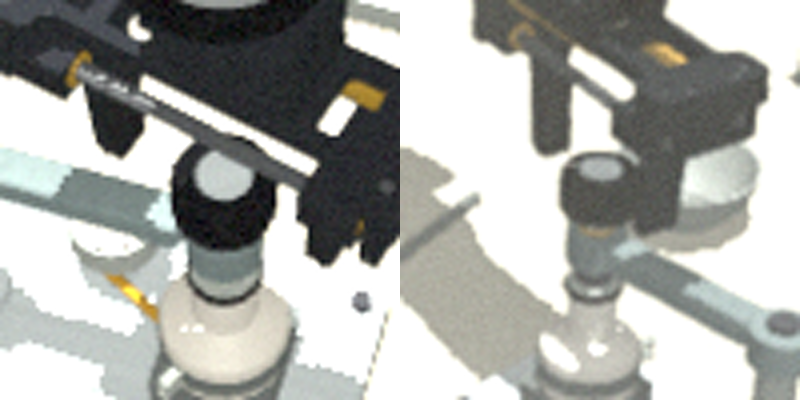

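View pics/wrist17.png

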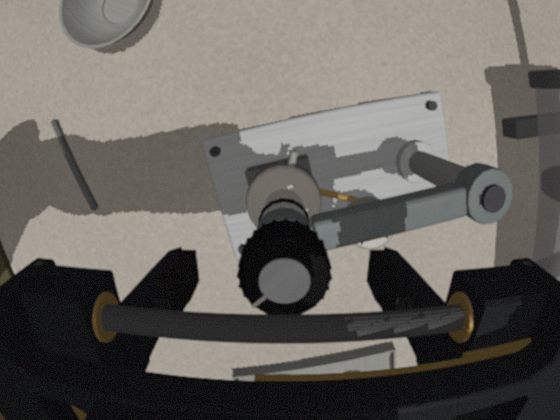

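```bash
python3 - <<'E'
import cv2,numpy as np
L=[]
for i in (10,17):
    x=cv2.imread(f"pics/scene{i}.png")[120:170,310:355]
    L.append(cv2.resize(np.clip(x.astype(float)*1.8,0,255).astype(np.uint8),None,fx=8.5,fy=8.5,interpolation=cv2.INTER_CUBIC))
cv2.imwrite("pics/k18.png",np.hstack(L))
E
```

```text
(no output)
```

View pics/k18.png

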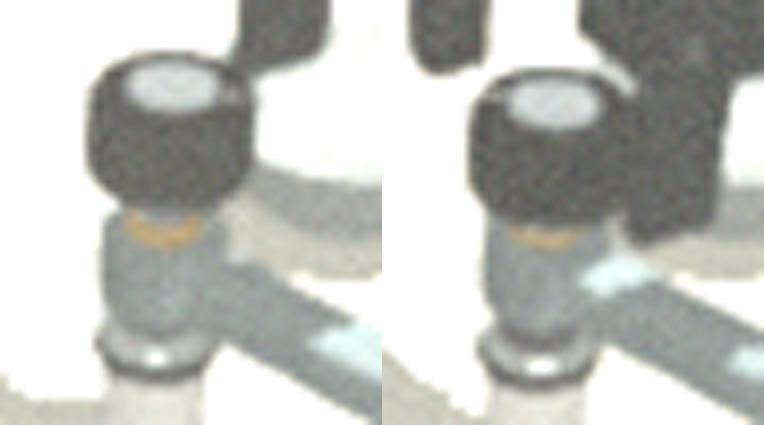

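Emit:
play_rows([
  [1,0,0,-15,0,0,0],
  [1,0,0,-25,0,0,0],
  [1,0,0,-25,0,0,0],
  [1,0,0,-10,0,0,-0.1],
  [1,0,0,0,0,0,-0.18],
  [1,0,0,0,0,0,-0.18],
  [1,0,0,0,0,0,-0.18],
  [1,0,0,0,0,0,-0.18],
])

```text
clock: 35.95
tool_pos: [0.5303, 0.0732, 0.2618]
eef_rot: [0.949, 0.316, 0.005, 0.001]
contact_force: [0.6, 0.2, -0.4]
opening: 1.0
```

Emit:
play_rows([
  [0.5,0,0,0,0,0,-0.18],
  [0,0,0,0,0,0,-0.18],
  [0,0,0,0,0,0,-0.18],
  [0,0,0,0,0,0,-0.18],
  [0,0,0,0,0,0,-0.15],
  [0,0,0,0,0,0,0],
  [0,0,0,0,0,0,0],
  [0,0,0,0,0,0,0],
])

```text
clock: 36.95
tool_pos: [0.5312, 0.0704, 0.268]
eef_rot: [0.72, 0.694, 0.005, 0.007]
contact_force: [-0.4, -0.5, -1.3]
opening: 0.12
```

```bash
python3 go.py .607 -.076 .24 1.571; python3 m.py 18
```

```text
pos [0.5312 0.0704 0.268 ] yaw 1.5337 q [-0.11  0.53 -0.18  1.81  0.14  0.8   1.18] F [-0.4 -0.5 -1.3] M [ 0.06 -0.    0.02] op 0.12 t 36.95
shift mm [-143.4   80.7   29.7] in final axes [-146.4   75.8   28. ] rotvec [ 0.016  0.003 -0.037]
turn 1.38 expected dz 3.52 dz -98.12 M [ 0.057 -0.004  0.023] F [-0.4 -0.5 -1.3] p [0.5312 0.0704 0.268 ] q7 1.18 jt7 0.01 op 0.12 36.95
```

View pics/wrist18.png

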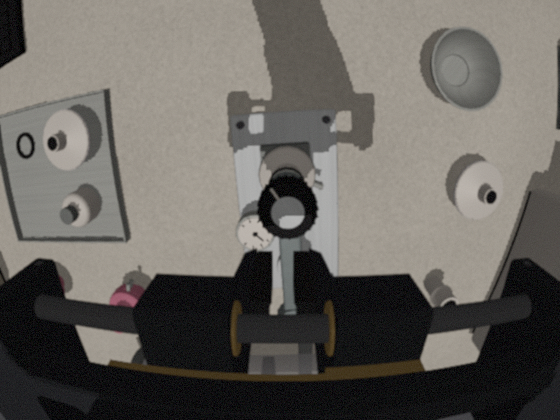

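Emit:
play_rows([
  [0,-35,19,0,0,0,-0.03],
  [0,-45,25,0,0,0.1,0],
  [0,-45,22,0,0,0.12,0],
  [0,-20,10,0,0,0.12,0],
  [0,0,0,0,0,0,0],
  [0,0,0,0,0,0,0],
  [0,0,0,0,0,0,0],
  [0,0,0,0,0,0,0],
])

```text
clock: 38.0
tool_pos: [0.6087, -0.0712, 0.2604]
eef_rot: [0.694, 0.698, 0.128, -0.116]
contact_force: [-0.3, 0.4, 0.2]
opening: 0.006
```

```bash
python3 go.py .607 -.076 .139 ; python3 -c "
from h import *
c=r.get_calibration('wrist');print(-np.array(c['R']).T@np.array(c['t']))
print(proj('wrist',np.array([.528,.0745,.165])))"; python3 m.py 19
```

```text
pos [ 0.6087 -0.0712  0.2604] yaw 1.5799 q [ 0.44  0.71 -0.41  1.54 -0.1   0.96  1.76] F [-0.3  0.4  0.2] M [-0.27 -0.06 -0.06] op 0.006 t 38.0
shift mm [-45.9  -3.9 112.5] in final axes [ -4.8  -1.8 121.4] rotvec [ 0.019 -0.348 -0.003]
[ 0.52729509 -0.12080178  0.39550848]
[399.54352412 108.7184939 ]
turn 1.334 expected dz 3.4 dz -90.53 M [-0.268 -0.058 -0.057] F [-0.3  0.4  0.2] p [ 0.6087 -0.0712  0.2604] q7 1.76 jt7 -0.022 op 0.006 38.0
```

View pics/wrist19.png

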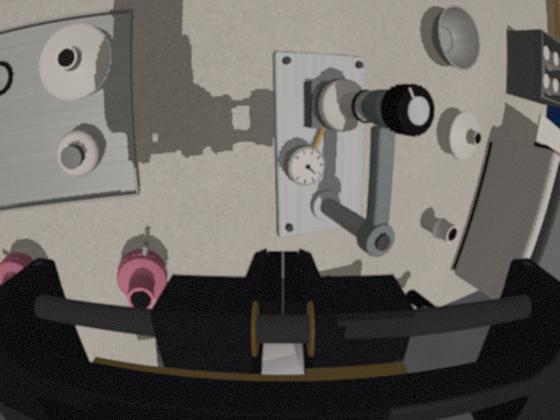

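Emit:
play_rows([
  [0,-8,0,20,0,0,0],
  [0,-10,0,25,0,0,0],
  [0,-10,0,25,0,0,0],
  [0,-10,0,25,0,0,0],
  [0,-6,0,12,0,0,0],
  [0,0,0,0,0,0,0],
  [0,0,0,0,0,0,0],
  [0,0,0,0,0,0,0],
])

```text
clock: 39.05
tool_pos: [0.6143, -0.0692, 0.1475]
eef_rot: [0.69, 0.703, 0.13, -0.113]
contact_force: [-0.6, 0.5, -0.6]
opening: 0.005
```

```bash
python3 go.py .607 -.076 .139 ; python3 m.py 20; python3 - <<'E'
import cv2,numpy as np
x=cv2.imread("pics/wrist20.png")[100:240,400:560]
cv2.imwrite("pics/k21.png",cv2.resize(np.clip(x.astype(float)*1.8,0,255).astype(np.uint8),None,fx=4,fy=4,interpolation=cv2.INTER_CUBIC))
E
```

```text
pos [ 0.6143 -0.0692  0.1475] yaw 1.5939 q [ 0.43  0.86 -0.4   1.62 -0.07  0.73  1.8 ] F [-0.6  0.5 -0.6] M [-0.27  0.06  0.04] op 0.005 t 39.05
shift mm [-9.1 -7.6  5.5] in final axes [-6.7 -7.4  8.5] rotvec [ 0.029 -0.346 -0.005]
turn 1.32 expected dz 3.37 dz 22.43 M [-0.267  0.057  0.045] F [-0.6  0.5 -0.6] p [ 0.6143 -0.0692  0.1475] q7 1.8 jt7 -0.026 op 0.005 39.05
```

View pics/wrist20.png

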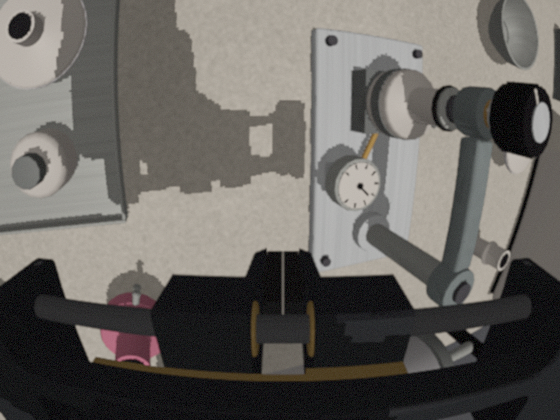

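View pics/k21.png

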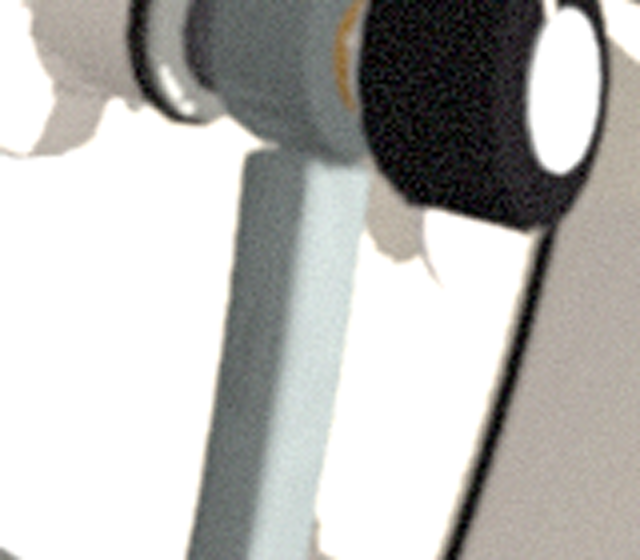

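```bash
python3 - <<'E'
import cv2,numpy as np
x=cv2.imread("pics/wrist20.png")[70:165,440:560]
cv2.imwrite("pics/k22.png",cv2.resize(np.clip(x.astype(float)*1.4,0,255).astype(np.uint8),None,fx=6,fy=6,interpolation=cv2.INTER_CUBIC))
E
```

```text
(no output)
```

View pics/k22.png

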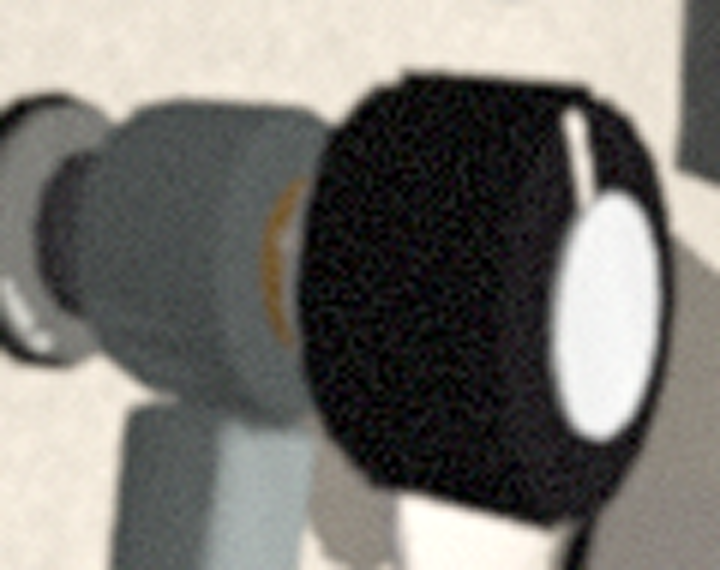

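```bash
python3 - <<'E'
import cv2,numpy as np
x=cv2.imread("pics/wrist20.png")[92:135,476:500]
cv2.imwrite("pics/k23.png",cv2.resize(np.clip(x.astype(float)*1.3,0,255).astype(np.uint8),None,fx=14,fy=14,interpolation=cv2.INTER_LINEAR))
print(x[:,:,1][6:38,6:18]); 
E
```

```text
[[68 70 68 66 67 67 67 65 71 71 50 31]
 [67 68 64 69 67 66 66 68 68 65 47 18]
 [71 67 62 69 70 69 66 69 68 63 41  3]
 [66 70 69 66 68 69 68 72 75 60 36 11]
 [65 67 66 65 63 64 63 72 74 54 30  6]
 [67 66 66 63 65 66 69 74 67 44 17 14]
 [67 67 69 68 67 66 66 72 65 38  0  0]
 [68 69 69 69 65 63 71 77 60 27  9 11]
 [65 69 62 66 61 67 77 80 57 26  7  9]
 [68 68 63 65 67 72 80 76 53 22 10 14]
 [70 66 64 66 75 81 86 82 49 16  0 11]
 [69 71 65 72 77 90 90 79 52 10  2 19]
 [68 66 62 68 82 95 92 76 47 11  1 16]
 [68 66 64 64 75 88 85 77 39 12  8  8]
 [62 66 60 61 69 78 80 66 32  9 17 16]
 [70 66 66 66 72 74 80 59 29 14  7  6]
 [65 62 63 60 70 77 79 61 23  9  0  2]
 [69 64 64 58 65 77 77 53 25  8  7 13]
 [65 64 60 65 68 76 74 52 23  8  2  0]
 [63 64 61 55 62 77 71 44  9 18  9 19]
 [66 67 64 57 61 77 71 47 14  4 18  7]
 [68 68 60 63 63 77 74 42 14 16 11 19]
 [69 65 57 63 67 79 73 45  3 16  0 12]
 [67 66 62 58 65 73 71 50 19  1  4 19]
 [64 65 64 61 59 73 73 49 15 11 21  6]
 [68 67 59 61 55 67 73 49 20  8  8 12]
 [66 72 65 59 55 62 69 57 27  7  0 14]
 [69 66 68 61 59 65 66 60 28  6  7 19]
 [65 68 70 66 63 63 62 59 42 21 15 12]
 [67 65 71 65 64 62 63 64 41 10  1 12]
 [67 68 64 67 70 67 69 63 37 16  4  2]
 [71 64 68 70 63 69 71 62 36 11 16 11]]
```

View pics/k23.png

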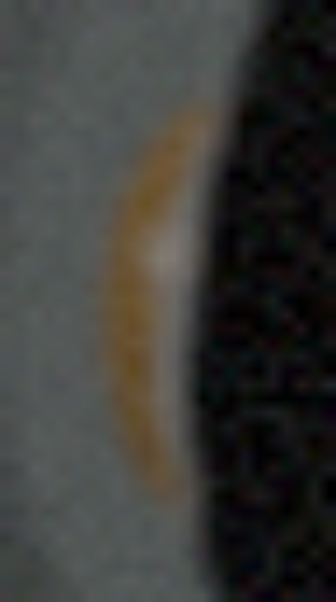

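```bash
python3 - <<'E'
from h import *
c=r.get_calibration("wrist")
a=plane("wrist",541,122.7,.192,c);b=plane("wrist",535.5,88.7,.191,c)
print(a,b,np.degrees(np.arctan2(*(b-a)[1::-1])))
o,d=ray("wrist",487.8,109.9,c)
# collar axis about knob centre
for cen in ([.528,.0745],[.529,.0745],a[:2]):
  for R in (.008,.010,.012):
    f=o[:2]-np.array(cen);A=d[:2]@d[:2];B=2*f@d[:2];C=f@f-R*R;D=B*B-4*A*C
    if D>0:
        t=(-B-D**.5)/2/A;p=o+t*d;e=p[:2]-cen;print(cen,R,p.round(4),np.degrees(np.arctan2(e[1],e[0])).round(1))
x=cv2.imread("pics/wrist18.png")[165:245,245:330]
cv2.imwrite("pics/k24.png",cv2.resize(np.clip(x.astype(float)*1.8,0,255).astype(np.uint8),None,fx=7,fy=7,interpolation=cv2.INTER_CUBIC))
# symmetric check: collar silhouettes
print(proj("wrist",np.array([.528,.0745,.155])),proj("wrist",np.array([.518,.0745,.155])),proj("wrist",np.array([.538,.0745,.155])))
E
```

```text
[0.52840817 0.07118764 0.192     ] [0.5100179  0.06162656 0.191     ] -152.5301412605087
[0.528, 0.0745] 0.008 [0.5261 0.0667 0.1535] -104.0
[0.528, 0.0745] 0.01 [0.5261 0.0647 0.1549] -100.8
[0.528, 0.0745] 0.012 [0.5262 0.0626 0.1563] -98.7
[0.529, 0.0745] 0.008 [0.526  0.0671 0.1533] -111.7
[0.529, 0.0745] 0.01 [0.5261 0.0649 0.1548] -106.8
[0.529, 0.0745] 0.012 [0.5262 0.0628 0.1562] -103.6
[0.52840817 0.07118764] 0.008 [0.5262 0.0635 0.1557] -106.3
[0.52840817 0.07118764] 0.01 [0.5262 0.0614 0.1572] -102.6
[0.52840817 0.07118764] 0.012 [0.5263 0.0594 0.1586] -100.1
[495.51929277 114.30412413] [496.70527629  99.38776054] [494.06476464 129.20380321]
```

View pics/k24.png

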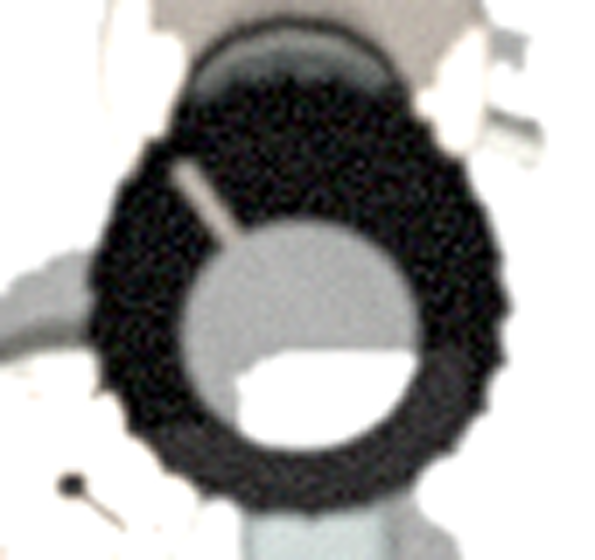

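```bash
python3 - <<'E'
from h import *
# camera pose for w18 rebuilt from tool pose: pos, quat
p=np.array([.5312,.0704,.268]);q=Ro.from_quat([.72,.694,.005,.007]).as_matrix()
c0=r.get_calibration("wrist");s=st();Rt=Ro.from_quat(s["eef_rot"]).as_matrix()
Rct=np.array(c0["R"])@Rt; C=Rt.T@(-np.array(c0["R"]).T@np.array(c0["t"])-np.array(s["tool_pos"]))
R=Rct@q.T; o=p+q@C; c=dict(c0);c["R"]=R;c["t"]=-R@o
k=lambda x,y:((x+.5)/7-.5+245,(y+.5)/7-.5+165)
O,I,D=[plane("wrist",*k(*a),.192,c) for a in((180,165),(238,243),(301,336))]
print(D,O,I,[np.degrees(np.arctan2(*(a-b)[1::-1]))%360 for a,b in((O,D),(O,I),(I,D))],np.hypot(*(O-D)[:2]))
# initial line: w9 (before turn)
import json
c9=json.load(open("w9.json"))
x=cv2.imread("pics/wrist9.png")[50:145,240:340]
cv2.imwrite("pics/k25.png",cv2.resize(np.clip(x.astype(float)*1.8,0,255).astype(np.uint8),None,fx=6,fy=6,interpolation=cv2.INTER_CUBIC))
E
```

```text
[0.52741174 0.07427442 0.192     ] [0.50884807 0.06275769 0.192     ] [0.51722207 0.06822952 0.192     ] [np.float64(211.81508720227268), np.float64(213.16184862542508), np.float64(210.6780306906868)] 0.02184592681385084
```

View pics/k25.png

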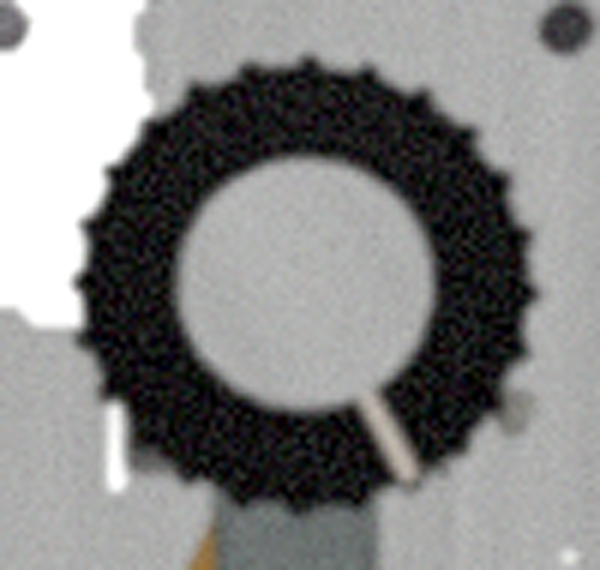

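```bash
python3 go.py .585 -.018 .108; python3 -c "
from h import *
c=r.get_calibration('wrist');print(-np.array(c['R']).T@np.array(c['t']))"
```

```text
pos [ 0.6144 -0.0692  0.1475] yaw 1.5939 q [ 0.43  0.86 -0.4   1.62 -0.07  0.73  1.8 ] F [ 0.5  0.5 -0.5] M [-0.28  0.03  0.02] op 0.002 t 39.1
shift mm [ 35.3 -29.8  53.9] in final axes [ 51.8 -28.2  39.5] rotvec [ 0.029 -0.346 -0.005]
[ 0.53215383 -0.11940625  0.28192974]
```

Emit:
play_rows([
  [0,8,-8,12,-0.02,0,0],
  [0,9,-8,14,0,0,0],
  [0,9,-8,14,0,0,0],
  [0,6,-4,10,0,0,0],
  [0,0,0,0,0,0.08,0],
  [0,0,0,0,0,0.07,0],
  [0,0,0,0,0,0,0],
  [0,0,0,0,0,0,0],
])

```text
clock: 40.1
tool_pos: [0.5913, -0.0209, 0.1135]
eef_rot: [0.678, 0.692, 0.193, -0.155]
contact_force: [-0.4, 0.3, 0.1]
opening: 0.005
```

```bash
python3 go.py .585 -.018 .108; python3 m.py 26; python3 - <<'E'
from h import *
import json
c=r.get_calibration('wrist');json.dump({k:np.array(v).tolist() for k,v in c.items()},open("w26.json","w"))
print(-np.array(c['R']).T@np.array(c['t']))
u,v=proj("wrist",np.array([.528,.0745,.157]));print(u,v)
u=int(min(u,515));v=int(max(v,40))
x=cv2.imread("pics/wrist26.png")[v-40:v+40,u-45:u+45]
cv2.imwrite("pics/k26.png",cv2.resize(np.clip(x.astype(float)*1.5,0,255).astype(np.uint8),None,fx=7,fy=7,interpolation=cv2.INTER_LINEAR))
E
```

```text
pos [ 0.5913 -0.0209  0.1135] yaw 1.6075 q [ 0.52  0.94 -0.54  1.74 -0.13  0.58  1.87] F [-0.4  0.3  0.1] M [-0.4   0.03 -0.01] op 0.005 t 40.1
shift mm [ 0.1 -6.6  5.9] in final axes [ 3.1 -6.2  5.5] rotvec [ 0.064 -0.496 -0.016]
turn 1.307 expected dz 3.33 dz 56.43 M [-0.397  0.029 -0.011] F [-0.4  0.3  0.1] p [ 0.5913 -0.0209  0.1135] q7 1.87 jt7 -0.03 op 0.005 40.1
[ 0.50525805 -0.09067573  0.23633032]
483.6684544570045 156.45246602828342
```

View pics/k26.png

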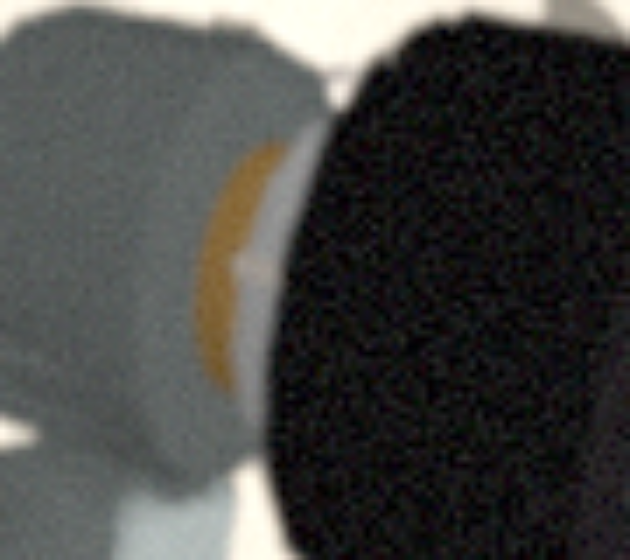

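```bash
python3 - <<'E'
from h import *
import json
c=json.load(open("w26.json"))
k=lambda x,y:((x+.5)/7-.5+438,(y+.5)/7-.5+116)
def side(u,v,cen):
    o,d=ray("wrist",u,v,c);n=np.array([-d[1],d[0]])/np.hypot(d[0],d[1]);return n@(o[:2]-np.array(cen))
cen0=np.array([.5278,.0744])
a=side(*k(322,120),cen0);b=side(*k(250,452),cen0)
ta=side(*k(283,143),cen0);tb=side(*k(228,390),cen0)
print("collar edges",a,b,"tan",ta,tb)
m=side(*k(255,266),cen0);print("line",m)
o,d=ray("wrist",*k(255,266),c);bear=np.degrees(np.arctan2(-d[1],-d[0]))%360
for mid,R in(((a+b)/2,abs(a-b)/2),(0,abs(a-b)/2)):
    off=np.degrees(np.arcsin((m-mid)/R));print("bearing",bear,"R",R,"off",off,"line angle candidates",bear+off,bear-off)
# numeric cylinder
for R in(.012,.013,.014,.015):
    f=o[:2]-cen0;A=d[:2]@d[:2];B=2*f@d[:2];C=f@f-R*R;t=(-B-(B*B-4*A*C)**.5)/2/A;e=(o+t*d)[:2]-cen0;print(R,(o+t*d).round(4),np.degrees(np.arctan2(e[1],e[0]))%360)
E
```

```text
collar edges 0.01222049364736537 -0.014074259615599993 tan 0.009804482846665538 -0.010005803104721026
line -7.173737888419653e-05
bearing 262.19938855917974 R 0.013147376631482681 off 3.7293255225807465 line angle candidates 265.92871408176046 258.470063036599
bearing 262.19938855917974 R 0.013147376631482681 off -0.3126303865903473 line angle candidates 261.8867581725894 262.5120189457701
0.012 [0.5262 0.0625 0.1569] 262.54191135298873
0.013 [0.5261 0.0615 0.1574] 262.5155631671805
0.014 [0.526  0.0605 0.1579] 262.49297906134547
0.015 [0.5258 0.0595 0.1584] 262.4734062066452
```

Emit:
play_rows([
  [0,-8,5,-12,0,0,0],
  [0,-10,5,-25,0,0,0],
  [0,-10,5,-30,0,0,0],
  [0,-10,5,-25,0,0,0],
  [0,0,0,0,0,0,0],
  [0,0,0,0,0,0,0],
  [0,0,0,0,0,0,0],
  [0,0,0,0,0,0,0],
])

```text
clock: 41.15
tool_pos: [0.6074, -0.0906, 0.18]
eef_rot: [0.674, 0.697, 0.19, -0.155]
contact_force: [0.1, -0.3, -0.5]
opening: 0.006
```

```bash
python3 - <<'E'
from h import *
for n in ("side","scene"): cv2.imwrite(f"pics/{n}30.png",r.snapshot(n)[:,:,::-1])
a=cv2.imread("pics/side30.png")[230:330,200:320];b=cv2.imread("pics/scene30.png")[100:220,280:400]
cv2.imwrite("pics/c30.png",np.hstack([cv2.resize(x,(400,400),interpolation=cv2.INTER_CUBIC) for x in(a,b)]))
s=st();print(s["clock"],s["tool_pos"],s["contact_force"])
E
```

```text
41.25 [ 0.60751024 -0.09088648  0.18004234] [ 1.00962252 -0.43687809 -0.68920765]
```

View pics/c30.png

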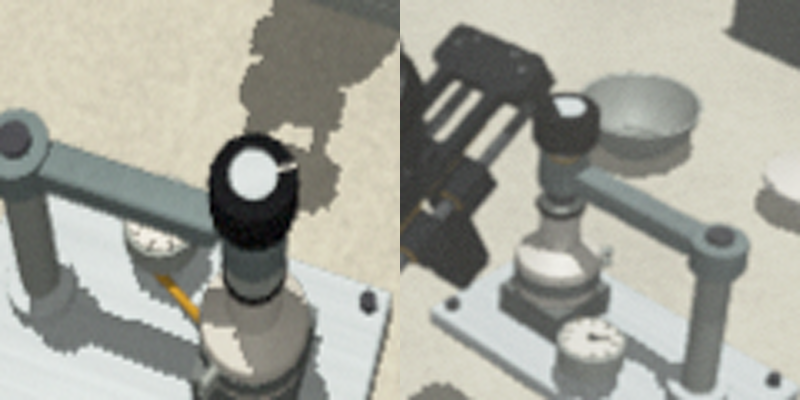

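View pics/scene30.png

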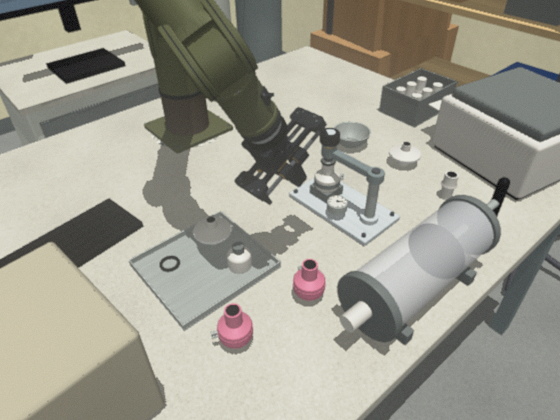

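The head is seated upright, the foot bears on its top, the arm is over the seat, and the gripper is clear of everything. I'm handing the job in.

```bash
python3 -c "
from plant import r
print(r.finish_job())"
```

```text
the job is handed in; nothing more can be done
None
```

The flow head stands in the seat under the clamp arm, the knob is turned to what I read as two clicks, and I handed the job in at about 41 s of the 72 s. No verdict was reported.

**What I did**
- **Seating:** I gripped the white flow head by its top tube and lowered it into the seat. It stopped at the shoulder height with about 1 N on the wrist. The wrist camera put its top within about 1.5 mm of the seat centre.
- **Swinging:** I gripped the arm's bar and swung it to its stop. Pushing on gave about 6 N with almost no movement. The arm's computed angle matched the line of the stand to within a degree.
- **Clamping:** I turned the knob 3.12 rad clockwise in one grip. It sank freely with the screw (about 4.95 mm), then stopped sinking while it kept turning.
- **Release:** I let go and backed off. In the last pictures the head is upright, the foot is down on it, and nothing else on the bench looks moved.

**The click count is my weakest check.**
- **Sink against turn:** this gives about 1.17 rad of slip under load.
- **Rim line against collar line, after release:** a first rough view gave 43–50°. A closer one gave 50–54°, give or take 5° (0.88–0.94 rad).
- **My reading:** these fit two clicks (60°) better than one (30°) or three (90°), but they do not agree exactly.

I had no direct measurement of the clamping force.

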